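Fit the loose bearing ball to its empty stud at the label-roll bench

TASK

Push the steel ball along the curved lipped track until it drops into the seat in the open exit gap, then lift it out there and set it in the empty ball-sized cup of the stud beside the track (not the small-cupped stud, nor the one that already has its ball). Set it down rather than dropping it, and let go.

Things in the scene. Friction and masses are not known exactly. Their poses are not given: they have to be found in the camera images.
- ball: Loose polished steel ball, 44 mm across, 0.35 kg; origin at its centre. At rest in the track's straight part (track y -50 to -5); rolls freely. Its top stands 4 mm above the track's lips, which hold it in: it cannot be lifted out before the gap. Narrow fingers fit through the slot between the lips behind it.
- track: Fixed metal track, slick lining, black floor 10 mm over the table; origin under the bend's centre at table height, z up. Centre line, own x,y in mm: straight (95,-120) to (95,0), quarter circle about the origin to (0,95), then the open gap along -x to an end stop (24 high) at (-88,95). Straight and bend: walls 48 apart inside, 60 outside; lips 50 high leave a 38 slot. Back stop 18 high at y -120.
- exit_seat (a point): Ball centre when seated in the exit gap, (-50,95,27) mm in the track's frame. The gap has no walls or lips: a bridge 36 mm wide, 10 high, of two rails with a 16 mm slot that guides the ball; at the seat the slot widens to 28 mm, the ball drops about 4 mm and stays. Open on both sides for fingers.
- cup_seat (a point): Ball centre when seated in the empty cup, 44.6 mm over the table. Fixed steel stud: round flange 68 mm wide, 8 high; upright cup 41 mm outside, 33 inside, rim 30 over the table (the ball sinks in 7 mm). Bystanders on like flanges: one stud already with a ball, one with a cup only 22 mm wide; the three trade places.
Things that resemble listed ones, but are neither listed nor needed, are in the scene too. What is shaped like the ball but purple is not meant.

How it is judged:
By the outcome, as a careful person would: the job done as asked, in the order asked, and still so for the second after the job is handed in, with the robot touching nothing.
It also fails if it takes over 58 s, if anything falls off the work surface, if the arm or the gripper's body presses on something with over 40 N, if the wrist force passes 120 N, or if a joint passes its speed limit or range.

ROBOT

A 6-joint arm with a two-finger parallel gripper is mounted at the origin on the work surface. World frame = base frame: x ahead of the robot, y to its left, z up, the work surface at z = 0. Lengths are in m, angles in rad, forces in N, time in s.
With the tool pointing down it reaches from about 0.3 to 0.95 m from the base axis. Payload 3.1 kg.
Tool frame: the origin (TCP) lies midway between the tips of the shut fingers; the grasp point (between the pads) lies 19 mm behind it; z points along the fingers, y is the direction in which the jaws open and shut (so a half turn about z gives the same grasp; the last joint's range is limited). The gripper opens to 85 mm and grips with 20 to 120 N. Pads are 22 mm wide; open, the fingers measure 114 mm over their backs; the gripper's body (76 mm by 85 mm) begins 54 mm behind the grasp point. The pads swing forward as they close: fully open they stand 13 mm farther back than shut.
Start: joints at [-1.248, 0.308, 1.634, -0, 1.2, -0.07], TCP at [0.239, -0.577, 0.196] pointing down, gripper open.
Joint ranges: [-3.06, 3.06], [-0.79, 1.96], [0.05, 2.63], [-1.19, 4.34], [0.05, 2.64], [-2.94, 2.94]. Speed limits (rad/s): [2.79, 2.79, 3.14, 3.14, 3.14, 3.14].

INTERFACE

Orientations are given as a rotation vector (axis times angle).
In Python, from bench import arm gives the robot as it stands. The module is installed in compiled form; this text tells all that it offers.
- The arm moves only by the tool drive_tool, never from a script. Its argument "targets" is a list of rows, each a list of 3 entries, a list of its own where there are three numbers: the shift along the tool's x, y, z in m, then the turn about the tool's z in rad, then the gripper's target within -1 to 1 (shut at 1, half-way at 0, fully open at -1). In form: [[[dx, dy, dz], yaw, grip], ...]. A call has 1 to 8 rows; each row is the pose to reach, as a shift and turn from the pose measured when the call began, along the tool's axes at that moment; what a row does not reach only later rows make up. A row lasts 1/10 s, in which the tool goes at most 50 mm and 8.59 degrees, less where a joint would pass 70% of its speed; a pose out of reach is approached as far as the arm can. A call with a gripper value outside its range is refused whole. The fingers move at their own pace and stop on an object; "squeeze" is the grip in N (left out, the last holds). Time passes only in rows, so rows that repeat a pose let the fingers close. It gives the time, the measured TCP pose, the force and the opening at its end, in the units of the state.
- arm.get_state(): the state, without advancing time (a new reading comes with each control period).
- arm.read_camera(name): name is "scene" or "top" or "wrist"; returns (picture, depth): 480x640x3 uint8, blue, green, red; 480x640 float32, m along the optical axis (not along the pixel's ray), 0 where there is no reading.
- arm.camera_info(name): a dict with "fx", "fy", "cx", "cy" (pixels), "R" (3x3) and "t" (3): a world point X has camera coordinates R X + t. Camera axes: x right, y down, z forward; pixel columns grow to the right and rows downward; lengths in m; the calibration is good to about 2 mm. The wrist camera is an equidistant fisheye: a pixel r from the principal point sees the ray r / f radians off the axis. A picture is of the moment at which its call begins: read the wrist's pose just before it. camera_info takes no time and is no camera call; for the wrist camera it gives the pose at the moment of the call.
- arm.hand_in(): hands the job in, once; it reports no verdict.
Trained networks look in the newest picture that a camera, given by its name, has taken for a name from the list of things; names that differ only in an ending like _2 or _b are one class to them, and where a whole thing is asked for, a point or a joint stands for the part that bears it (a point fixed in the world has none). Each returns a list of dicts, best first, with "confidence" (0 to 1); they miss things now and then, are a little off and sometimes report something else, mostly with a low value. They report only what shows in the picture. A call takes as long as a camera call. They do not tell look-alikes from the thing itself.
- arm.search_frame(camera, label): "position" ([row, column] in pixels, amid what is visible of it).
- arm.trace(camera, label): "mask" (480x640 bool, what is visible of it) and "position" ([row, column] in pixels, amid what is visible of it).
The state is a dict: "time_s": time; "joints": joint angles; "qvel": joint speeds; "tau": joint torques, N m; "ee_pos": TCP position; "tool_rot": TCP orientation; "contact_force": force on the tool from outside, world axes, zero at the start; "moment": the same for the moment, N m; "width": opening from 0.0 (shut) to 1.0 (fully open).
Only numpy, scipy, OpenCV 4.12 (cv2) and the standard library are available. Lean on these libraries where they do the work, as an engineer would, in place of code of your own. Each camera call takes 0.05 s, during which the arm holds its last target.

## Working session

There is one attempt and no reset: what is moved stays moved. The work goes in short steps, Python scripts to look and compute and a tool call to move; the robot and the scene stay as the last step left them, time stands still between calls to the robot, and variables do not carry over. Pictures are saved under pics/ and viewed, and the job is handed in when it is done.

Besides the shell and the picture viewer there is one more tool, called as name(argument=value, ...) on one line, values as JSON. drive_tool: Moves the arm, as the interface text tells. Its arguments: {"type":"object","properties":{"targets":{"type":"array"},"squeeze":{"type":"number"}},"required":["targets"]}

```bash
mkdir -p pics
cat > h.py <<'E'
import numpy as np, cv2
from bench import arm
def grab(n,tag):
    im,d=arm.read_camera(n); cv2.imwrite(f'pics/{tag}.png',im); np.save(f'pics/{tag}_d.npy',d); return im,d
def w2p(ci,X):
    c=np.array(ci['R'])@np.array(X)+np.array(ci['t']); return [ci['fy']*c[1]/c[2]+ci['cy'],ci['fx']*c[0]/c[2]+ci['cx']]
def pix_z(ci,r,c,z):  # intersect with world plane z
    R=np.array(ci['R']);t=np.array(ci['t']);o=-R.T@t
    d=R.T@np.array([(c-ci['cx'])/ci['fx'],(r-ci['cy'])/ci['fy'],1.])
    return o+d*(z-o[2])/d[2]
def cloud(ci,d):
    r,c=np.mgrid[:480,:640]; R=np.array(ci['R']);t=np.array(ci['t'])
    P=np.stack([(c-ci['cx'])/ci['fx']*d,(r-ci['cy'])/ci['fy']*d,d],-1)
    return (P-t)@R
E
python3 - <<'E'
from h import *
for n in ('scene','top'):
    grab(n,n+'0'); ci=arm.camera_info(n); print(n,ci)
    for l in ('ball','track','cup_seat'):
        for x in arm.search_frame(n,l)[:5]: print(n,l,x)
s=arm.get_state();print(s)
E
```

```text
scene {'fx': 465.82163482605614, 'fy': 465.82163482605614, 'cx': 318.9154600583286, 'cy': 241.35477459990247, 'R': array([[ 0.61994471,  0.78451769,  0.01416177],
       [ 0.58473301, -0.44988437, -0.67504915],
       [-0.52321684,  0.426774  , -0.73763683]]), 't': array([-0.37229731, -0.29399964,  1.15620249])}
scene ball {'position': [299.3, 165.7], 'confidence': 0.89}
scene ball {'position': [321.2, 215.8], 'confidence': 0.87}
scene ball {'position': [372.4, 252.1], 'confidence': 0.68}
scene track {'position': [316.3, 241.1], 'confidence': 0.73}
scene cup_seat {'position': [231.8, 409.6], 'confidence': 0.7}
scene cup_seat {'position': [319.7, 217.1], 'confidence': 0.59}
top {'fx': 603.9642272204786, 'fy': 603.9642272204786, 'cx': 322.9360643981982, 'cy': 247.14382112645237, 'R': array([[-0.00954315, -0.99992765, -0.00732329],
       [-0.99361246,  0.01030589, -0.11237464],
       [ 0.11244198,  0.00620411, -0.99363892]]), 't': array([0.04632662, 0.58634435, 1.0249044 ])}
top ball {'position': [186.3, 457.9], 'confidence': 0.74}
top ball {'position': [295.5, 487.5], 'confidence': 0.7}
top ball {'position': [239.4, 459.8], 'confidence': 0.62}
top track {'position': [243.8, 416.3], 'confidence': 0.65}
top cup_seat {'position': [228.8, 231.0], 'confidence': 0.58}
{'time_s': 0.4, 'joints': array([-1.24767096e+00,  3.08239566e-01,  1.63398556e+00,  4.15343543e-06,
        1.19972186e+00, -6.97040455e-02]), 'qvel': array([ 0.00052814, -0.00022004, -0.00246468, -0.00151983,  0.00134678,
        0.00099024]), 'tau': array([-7.59840314e-04, -4.14680564e+01, -2.76532441e+01, -1.95929811e-04,
        4.31704029e-03, -4.55482819e-06]), 'ee_pos': array([ 0.23918607, -0.57728487,  0.19549645]), 'tool_rot': array([-3.08084314e+00, -6.13024099e-01,  6.42973157e-05]), 'contact_force': array([-0.08021614, -0.35207051, -0.71972223]), 'moment': array([ 0.0253282 , -0.0134876 ,  0.04993074]), 'width': 1.0032136200013826}
```

View pics/scene0.png

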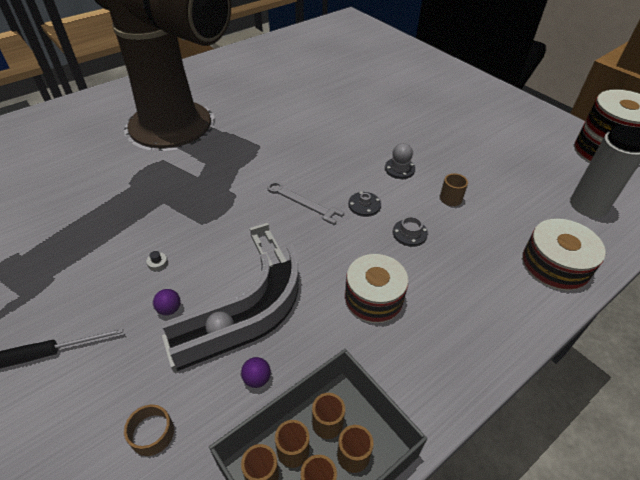

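View pics/top0.png

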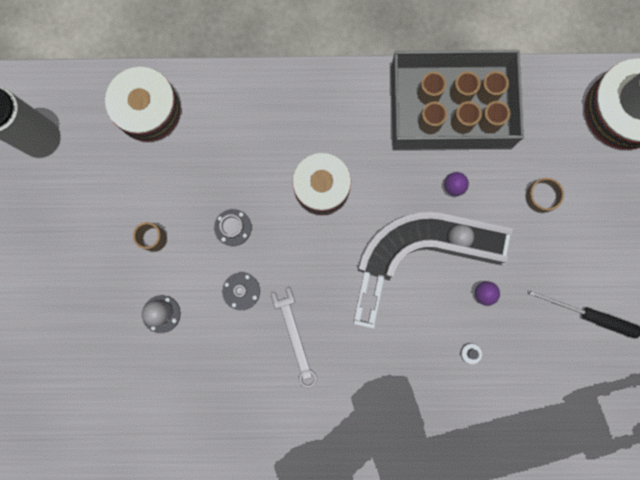

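The top view shows the steel ball in the track at (238,460), and the purple balls at (184,457) and (294,487) are decoys. There are three studs: an empty wide cup at (227,232), a small cup at (291,240), and one already holding its ball at (313,157). The empty wide cup is the target, so I'll confirm it in a crop and fit the track.

Run:
```python
from h import *
im=cv2.imread('pics/top0.png'); d=np.load('pics/top0_d.npy')
a=cv2.resize(im[195:345,130:280],None,fx=2.6,fy=2.6,interpolation=2)
b=cv2.resize(im[200:340,350:520],None,fx=2.3,fy=2.6,interpolation=2)
h=min(a.shape[0],b.shape[0]); cv2.imwrite('pics/crop0.png',np.hstack([a[:h],b[:h]]))
for n in ('top','scene'):
    ci=arm.camera_info(n); d=np.load(f'pics/{n}0_d.npy'); P=cloud(ci,d)
    print(n,'table z',[np.round(np.median(P[r,c,2]),4) for r,c in ([(slice(400,430),slice(100,200)),(slice(250,270),slice(560,620))] if n=='top' else [(slice(420,450),slice(30,80)),(slice(180,220),slice(220,260))])])
    np.save(f'pics/{n}0_P.npy',P)
P=np.load('pics/top0_P.npy')
np.set_printoptions(linewidth=200,precision=0,suppress=True)
print(P[205:270:3,440:520:4,2]*1000)
print('cup',P[212:243:2,217:249:2,2]*1000)
```

```text
top table z [np.float64(0.0003), np.float64(-0.0018)]
scene table z [np.float64(-0.0013), np.float64(-0.0015)]
[[  -6.   -4.   -2.   -2.    2.   -1.   -2.    0.   -2.   -7.   -2.    0.   -0.   -0.   -3.   -1.   -2.   -1.   -5.   -0.]
 [  -2. 1085.    3.   -1.   -3.   -4.   -1.   -0.    0.   -4.   -4.    1.   -4.   -4.   -4.   -1.   -2.   -4.    0.    1.]
 [  -0.   -2.    0.   -0.   -2.   -3.   -1.   -2.    1.   -1.    2.   -2.   -2.   -1.   -2.   -0.   -4.   -1.   -2.   -7.]
 [  47.   49.   -1.   -1.   -1.   -2.    1.   -2.   -3.   -3.   -3.   -5.   -2.   -2.    2.   -4. 1085.   -1.   -1.   -2.]
 [  46.   46.   48.   50.   46.   -1.   -3.    3.   -2.    0.    1.   -2.   -3.    1.   -2.   -2.   -3.    2.   -4.    1.]
 [  19.   48.   49.   48.   49.   47.   48.   50.   48.   -3.   -2.    0.    2.   -1.   -5.   -5.   -5.   -0.   -2.    0.]
 [   8.    9.    9.   12.   48.   49.   50.   48.   46.   48.   50.   52.    1.   -1.   -1.   -1.   -1.   -0.   -1.   -5.]
 [   9.   11.   10.   10.   39.   43.   45.   20.   50.   50.   49.   45.   48.   47.   48.   49.   -0.   -4.   -1.   -0.]
 [   
[... 2606 characters left out ...]
   6.]
 [   9.    6.   27.   15.   16.   18.   19.   20. 1085.   19.   21.   32.   21.    7.    8.    6.]
 [   8.   11.   32.   27.   16.   16.   18.   18.   18.   16.   29.   33.   12. 1085.   10.    9.]
 [   4.    8.    9.   30.   31.   15.   16.   15.   29.   29.   25.   16.    7.   11.    9.    9.]
 [   4.    8.    7.    6.   23.   26.   28.   31.   28.   21.   13.   11.    8.    8.   10.   12.]
 [   6.    9.    8.   11.    7.    5.   15.   15.    9.    7.    6.    5.    8.    6.   10.    3.]
 [  -4.    6.    7.   11.    9.    9.    6.    7.    3.    8.    8.    4.    4.    8.    7.    1.]
 [   0.    3.    8.    4.    9.   10.    8.    7.    6.    9.    4.   11.   10.    4.    0.    2.]]
```

View pics/crop0.png

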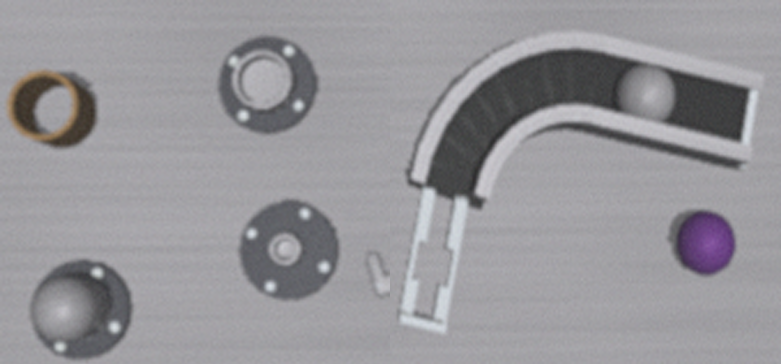

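The crop confirms the choice. The wide thin-rimmed empty cup is the upper one at (227,232), the lower middle one has the small cup, and the lower left one holds a ball. Next I'll fit the track pose, cup centre and ball.

```bash
cat > fit.py <<'E'
from h import *
from scipy.optimize import minimize
im=cv2.imread('pics/top0.png'); P=np.load('pics/top0_P.npy'); ci=arm.camera_info('top')
def off(o):
    pts=[(95+o,-120.)]
    for a in np.linspace(0,np.pi/2,30): pts.append(((95+o)*np.cos(a),(95+o)*np.sin(a)))
    return pts
def T(p,pts,z):
    x,y,a=p; pts=np.array(pts)/1000; c,s=np.cos(a),np.sin(a)
    return np.c_[x+c*pts[:,0]-s*pts[:,1], y+s*pts[:,0]+c*pts[:,1], np.full(len(pts),z)]
def proj(W):
    c=W@ci['R'].T+ci['t']; return np.c_[ci['fx']*c[:,0]/c[:,2]+ci['cx'],ci['fy']*c[:,1]/c[:,2]+ci['cy']]
lips=[off(19)+off(30)[::-1],off(-19)+off(-30)[::-1]]
rails=[[(0,95+8),(0,95+18),(-88,95+18),(-88,95+8)],[(0,95-8),(0,95-18),(-88,95-18),(-88,95-8)]]
S=4
def render(p,polys,z):
    m=np.zeros((480*S,640*S),np.uint8)
    for q in polys: cv2.fillPoly(m,[np.round(proj(T(p,q,z))*S*16+ (S-1)*8).astype(np.int32)],255,shift=4)
    return cv2.GaussianBlur(cv2.resize(m,(640,480),interpolation=cv2.INTER_AREA).astype(np.float32)/255,(0,0),1.0)
g=im.astype(int).sum(2)/3
roi=np.zeros((480,640),bool); roi[200:335,345:520]=1
rr,cc=np.mgrid[:480,:640]; notball=(rr-238)**2+(cc-460)**2>17**2
ML=((P[...,2]>.040)&(P[...,2]<.058)&roi&notball).astype(np.float32); ML=cv2.GaussianBlur(cv2.medianBlur(ML,3),(0,0),1.0)
bright=(g>175)
MR=((P[...,2]>.003)&(P[...,2]<.03)&bright&roi&(cc<400)&(rr>268)).astype(np.float32); MR=cv2.GaussianBlur(MR,(0,0),1.)
def cost(q):
    p=(q[0]/1000,q[1]/1000,q[2]/100)
    A=render(p,lips,.05); B=render(p,rails,.010)
    return ((A-ML)**2)[roi&notball].sum()+.7*((B-MR)**2)[roi&(rr>272)].sum()
def ballxy():
    pass
if __name__=='__main__':
    L=pix_z(ci,216,430,.05); print('near',L)
    best=None
    for a in (-30,-20,-10):
        for dx in(-40,-100,-130):
            q0=[L[0]*1000+dx,L[1]*1000-20,a]
            r=minimize(cost,q0,method='Nelder-Mead',options=dict(initial_simplex=np.array([q0,np.add(q0,[25,0,0]),np.add(q0,[0,25,0]),np.add(q0,[0,0,10])]),maxiter=200))
            if best is None or r.fun<best.fun: best=r
            print(np.round(r.x,2),r.fun)
    p=(best.x[0]/1000,best.x[1]/1000,best.x[2]/100); np.save('track.npy',p)
    o=cv2.resize(im,None,fx=4,fy=4)
    for q,z in [(x,.05) for x in lips]+[(x,.01) for x in rails]: cv2.polylines(o,[np.round(proj(T(p,q,z))*4+1.5).astype(np.int32)],True,(0,0,255),1)
    s=proj(T(p,[(-50,95)],.027))[0]; cv2.circle(o,tuple(int(v*4) for v in s),5,(0,255,0),-1)
    cv2.imwrite('pics/fit.png',o[200*4:340*4,345*4:525*4])
    print('exit',T(p,[(-50,95)],.027),'track ydir yaw',p[2])
    # ball
    cv2.imwrite
    for tag in ('top',):
        m=(~(ML>.5))&((rr-238)**2+(cc-460)**2<20**2)&(P[...,2]>.025)
        Q=P[m]; Q=Q[(Q[:,2]>.025)&(Q[:,2]<.06)]
        from scipy.optimize import least_squares
        r=least_squares(lambda c:np.linalg.norm(Q-c,axis=1)-.022,[Q[:,0].mean(),Q[:,1].mean(),.03],loss='soft_l1',f_scale=.002)
        print('ball',r.x,len(Q)); c,sn=np.cos(p[2]),np.sin(p[2]); dd=r.x[:2]-p[:2]; print('in track',c*dd[0]+sn*dd[1],-sn*dd[0]+c*dd[1])
    # cup rim pixels
    m=(P[...,2]>.023)&(P[...,2]<.036)&((rr-227)**2+(cc-232)**2<20**2)
    m=m.astype(np.uint8); ys,xs=np.nonzero(m)
    r=least_squares(lambda c:np.hypot(xs-c[0],ys-c[1])-c[2],[232,227,11],loss='soft_l1')
    print('rim',r.x,pix_z(ci,r.x[1],r.x[0],.03))
    m=((P[...,2]>.003)&(P[...,2]<.05)&((rr-227)**2+(cc-232)**2<26**2)).astype(np.uint8)
    cn=max(cv2.findContours(cv2.medianBlur(m,5),0,1)[0],key=cv2.contourArea); (x,y),rad=cv2.minEnclosingCircle(cn); e=cv2.fitEllipse(cn)
    print('flange',x,y,rad,e,pix_z(ci,e[0][1],e[0][0],.008))
E
python3 fit.py
```

```text
near [ 0.63723215 -0.14554919  0.05      ]
[ 647.23 -215.55  -40.  ] 1823.8121337890625
[ 562.21 -181.93  -26.05] 1950.28466796875
[ 518.85 -141.27  -22.54] 175.376708984375
[ 652.79 -176.66  -33.33] 1823.8121337890625
[ 569.76 -156.25  -26.86] 1854.22607421875
[ 518.67 -141.05  -22.28] 175.17495727539062
[ 666.68 -162.77  -12.22] 1823.8121337890625
[ 566.91 -151.34  -22.9 ] 1838.25244140625
[ 518.74 -141.4   -22.23] 174.86996459960938
exit [[ 0.49091928 -0.03771495  0.027     ]] track ydir yaw -0.2223452153144269
ball [ 0.59778663 -0.19937701  0.03289247] 709
in track 0.08988594424390191 -0.03911627327338105
rim [230.0866771  225.67717375  10.25964772] [0.62700147 0.20415046 0.03      ]
flange 231.96463012695312 227.38424682617188 18.822021484375 ((232.01907348632812, 227.3173370361328), (36.08319854736328, 36.58489990234375), 56.168434143066406) [0.62729749 0.20419102 0.008     ]
```

View pics/fit.png

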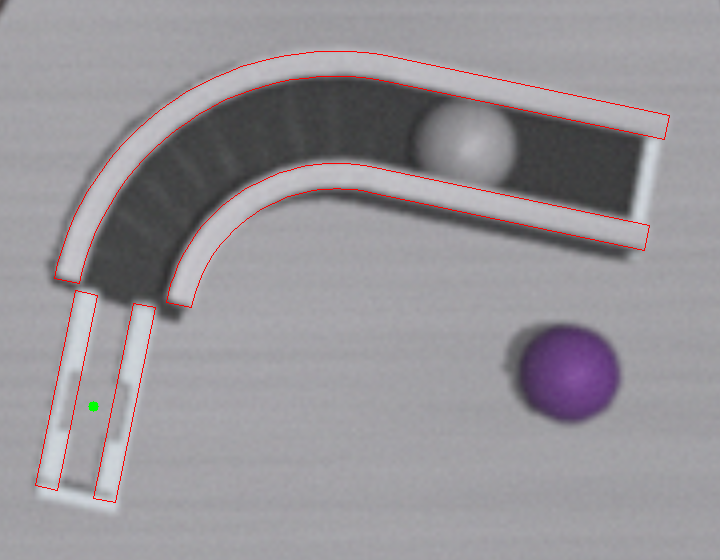

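The red track outline sits on the top-view lips and bridge, and the green seat point falls in the widened slot. I'll check the fit against the scene camera and work out the tool axes.

Run:
```python
import fit
from fit import *
from scipy.spatial.transform import Rotation as Ro
p=np.load('track.npy')
cit=ci
r=pix_z(cit,236.75,461.5,.032); c,s=np.cos(p[2]),np.sin(p[2]); dd=r[:2]-p[:2]; print('ball top px->track',c*dd[0]+s*dd[1],-s*dd[0]+c*dd[1])
fit.ci=arm.camera_info('scene')
im=cv2.imread('pics/scene0.png')
o=cv2.resize(im,None,fx=4,fy=4)
for q,z in [(x,.05) for x in lips]+[(x,.01) for x in rails]: cv2.polylines(o,[np.round(proj(T(p,q,z))*4+1.5).astype(np.int32)],True,(0,0,255),1)
for a in np.linspace(0,6.28,40):
    s=proj(np.array([[.627+.0205*np.cos(a),.2042+.0205*np.sin(a),.03]]))[0]; cv2.circle(o,tuple(int(v*4) for v in s),1,(0,0,255),-1)
cv2.imwrite('pics/fits.png',np.hstack([o[220*4:375*4,155*4:305*4],np.pad(o[205*4:255*4,385*4:435*4],((0,420),(0,0),(0,0)))]) )
st=arm.get_state(); R=Ro.from_rotvec(st['tool_rot']).as_matrix(); print(R.round(4),st['time_s'])
r=pix_z(fit.ci,323,219,.032); c,s=np.cos(p[2]),np.sin(p[2]); dd=r[:2]-p[:2]; print('ball scene px->track',c*dd[0]+s*dd[1],-s*dd[0]+c*dd[1])
```

```text
ball top px->track 0.09547119542258611 -0.04134001004283582
[[ 9.238e-01  3.828e-01 -1.000e-04]
 [ 3.828e-01 -9.238e-01  3.000e-04]
 [ 0.000e+00 -4.000e-04 -1.000e+00]] 0.4
ball scene px->track 0.09569495928335241 -0.04086100566909217
```

View pics/fits.png

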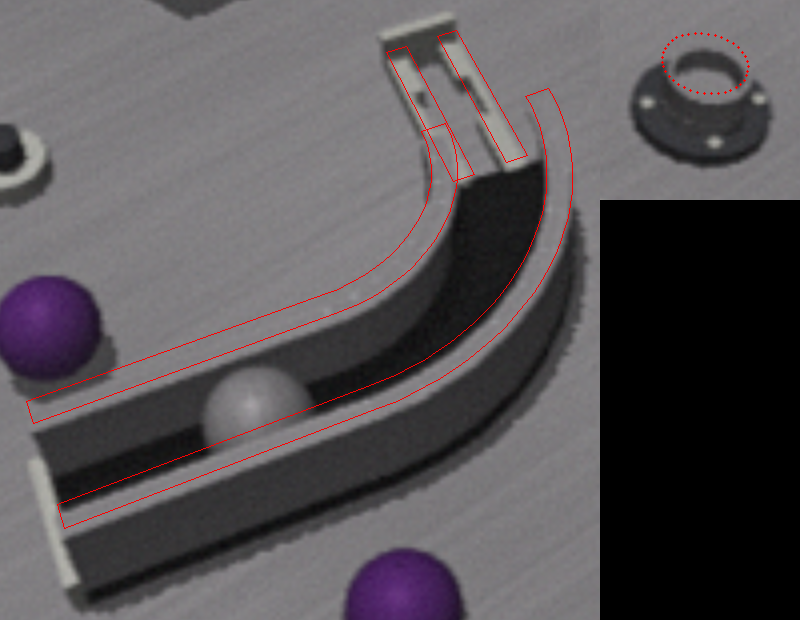

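```bash
cat >> h.py <<'E'
from scipy.spatial.transform import Rotation as Ro
def tw(x,y):
    p=np.load('track.npy');c,s=np.cos(p[2]),np.sin(p[2]);return np.array([p[0]+c*x-s*y,p[1]+s*x+c*y])
def rel(X,yaw):
    st=arm.get_state();R=Ro.from_rotvec(st['tool_rot']).as_matrix()
    y0=np.arctan2(R[1,0],R[0,0]); d=R.T@(np.array(X)-st['ee_pos'])
    return d.round(4),round(float((-(yaw-y0)+np.pi)%(2*np.pi)-np.pi),3)
E
python3 - <<'E'
from h import *
x=tw(.095,-.085);print(x,rel([*x,.12],-.2223),rel([*x,.2],-.2223))
E
```

```text
[ 0.59265662 -0.24525895] (array([ 0.4536, -0.1714,  0.0756]), 0.615) (array([ 0.4536, -0.1714, -0.0044]), 0.615)
```

drive_tool(targets=[[[0.06,-0.02,0],0.1,1],[[0.11,-0.04,0],0.2,1],[[0.16,-0.06,0],0.3,1],[[0.21,-0.08,0],0.4,1],[[0.26,-0.1,0],0.5,1],[[0.31,-0.12,0],0.615,1],[[0.36,-0.136,0],0.615,1],[[0.41,-0.155,0],0.615,1]], squeeze=30)

```text
time_s: 1.2
ee_pos: [0.5318, -0.3018, 0.1959]
tool_rot: [3.122, -0.348, 0.001]
contact_force: [1.3, -1.4, 0.4]
width: -0.003
```

Run:
```python
from h import *
x=tw(.095,-.085);print(rel([*x,.12],-.2223))
```

```text
(array([ 0.0469, -0.0686,  0.0759]), 0.0)
```

drive_tool(targets=[[[0.03,-0.045,0.02],0,1],[[0.047,-0.0685,0.06],0,1],[[0.047,-0.0685,0.096],0,1],[[0.047,-0.0685,0.096],0,1],[[0.047,-0.0685,0.096],0,1]])

```text
time_s: 1.7
ee_pos: [0.5918, -0.2451, 0.0992]
tool_rot: [-3.122, 0.348, 0.004]
contact_force: [0.1, -0.4, 1.4]
width: -0.001
```

Run:
```python
from h import *
st=arm.get_state(); print(st['ee_pos'],st['qvel'].round(3))
for n in('top','scene','wrist'):
    im,d=grab(n,n+'1'); ci=arm.camera_info(n)
    if n!='wrist':
        r,c=w2p(ci,st['ee_pos']); print(n,r,c)
        cv2.drawMarker(im,(int(c),int(r)),(0,0,255),0,5,1)
        r0=int(np.clip(r-60,0,360));c0=int(np.clip(c-60,0,520)); cr=cv2.resize(im[r0:r0+120,c0:c0+120],None,fx=3.3,fy=3.3); 
        A=cr if n=='top' else np.hstack([A,cr])
cv2.imwrite('pics/tip1.png',A)
```

```text
[ 0.59175167 -0.24505305  0.09916162] [-0.02  -0.048 -0.047  0.    -0.01   0.002]
top 237.8252200426347 496.55364767537804
scene 307.7420448296774 182.21242877887957
```

View pics/tip1.png

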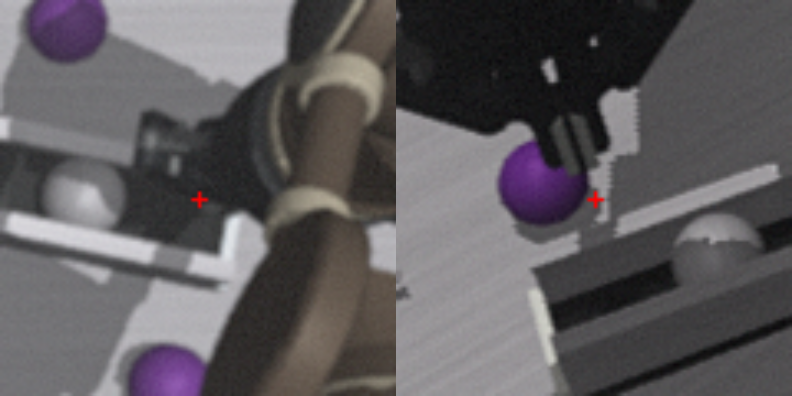

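View pics/wrist1.png

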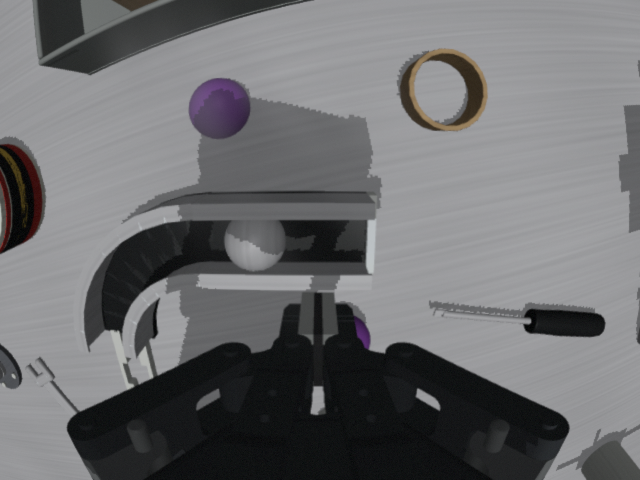

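Run:
```python
from h import *
st=arm.get_state(); print(st['ee_pos'],st['tool_rot'],st['joints'].round(3),st['width'])
ci=arm.camera_info('wrist'); print(ci)
def wp(X):
    c=ci['R']@np.array(X)+ci['t']; th=np.arctan2(np.hypot(c[0],c[1]),c[2]); u=c[:2]/np.hypot(c[0],c[1])*th*ci['fx']; return u[1]+ci['cy'],u[0]+ci['cx'],c
print(wp(st['ee_pos']), 'campos',-ci['R'].T@ci['t'])
d=np.load('pics/wrist1_d.npy'); print(d[280:400:8,300:340:6].round(3))
ds=np.load('pics/scene1_d.npy'); cs=arm.camera_info('scene'); P=cloud(cs,ds); 
r0,c0=247,122
for r in range(285,308,2): print(r,[tuple((P[r,c]*1000).round().astype(int)) for c in range(171,187,3)])
```

```text
[ 0.59429183 -0.24733865  0.10305635] [ 3.11985009 -0.35029085  0.00834076] [-0.462  0.435  1.661 -0.     1.04   1.333] 0.0005337574805175073
{'fx': 371.64829954431775, 'fy': 371.64829954431775, 'cx': 317.66964344233924, 'cy': 242.39824207102092, 'R': array([[-0.22144512, -0.97516847,  0.00291946],
       [-0.93393811,  0.21294183,  0.28708079],
       [-0.28057381,  0.06084604, -0.95790192]]), 't': array([-0.11090058,  0.59648772,  0.47387029])}
(np.float64(277.6054839328232), np.float64(315.7420966536254), array([-0.00100588,  0.01837268,  0.19336012])) campos [ 0.66547981 -0.26399706  0.28300487]
[[0.248 0.248 0.249 0.248 0.249 0.249 0.249]
 [0.251 0.251 0.251 0.251 0.251 0.25  0.251]
 [0.307 0.147 0.148 0.149 0.148 0.148 0.308]
 [0.149 0.141 0.139 0.14  0.14  0.139 0.148]
 [0.134 0.134 0.134 0.133 0.134 0.134 0.134]
 [0.128 0.128 0.128 0.128 0.128 0.128 0.126]
 [0.123 0.123 0.123 0.124 0.123 0.123 0.123]
 [0.115 0.117 0.119 0.119 0.12  0.115 0.115]
 [0.112 0.111 0.12  0.12  0.122 0.11  0.112]
 [0.107 0.106 0.115 0.121 0.116 0.107 0.108]
 [0.103 0.104 0.112 0.121 0.112 0.103 0.104
[... 2960 characters left out ...]
6), np.int64(-228), np.int64(-1)), (np.int64(509), np.int64(-223), np.int64(-2)), (np.int64(513), np.int64(-220), np.int64(-1))]
305 [(np.int64(525), np.int64(-246), np.int64(31)), (np.int64(524), np.int64(-241), np.int64(25)), (np.int64(524), np.int64(-237), np.int64(21)), (np.int64(511), np.int64(-230), np.int64(0)), (np.int64(513), np.int64(-226), np.int64(-1)), (np.int64(515), np.int64(-221), np.int64(-3))]
307 [(np.int64(526), np.int64(-247), np.int64(28)), (np.int64(527), np.int64(-243), np.int64(25)), (np.int64(526), np.int64(-238), np.int64(19)), (np.int64(513), np.int64(-231), np.int64(-2)), (np.int64(519), np.int64(-228), np.int64(1)), (np.int64(520), np.int64(-223), np.int64(-1))]
```

Run:
```python
from h import *
for k in range(2):
    st=arm.get_state(); print(st['time_s'],st['ee_pos'],st['qvel'].round(3),st['contact_force'].round(1))
    ci=arm.camera_info('wrist'); im,d=grab('wrist','wrist2%d'%k)
    # all wrist pts
    r,c=np.mgrid[:480,:640]; u=(c-ci['cx'])/ci['fx'];v=(r-ci['cy'])/ci['fy'];th=np.hypot(u,v);t=np.tan(np.minimum(th,1.3))/np.maximum(th,1e-9)
    P=(np.stack([u*t*d,v*t*d,d],-1)-ci['t'])@ci['R']
    R=Ro.from_rotvec(st['tool_rot']).as_matrix(); Q=(P-st['ee_pos'])@R*1000
    for rr in range(270,380,10): print(rr,[tuple(Q[rr,cc].round().astype(int).tolist()) for cc in (285,300,309,318,327,340,352)])
im,d=grab('scene','scene2'); ci=arm.camera_info('scene'); P=cloud(ci,d); st=arm.get_state();R=Ro.from_rotvec(st['tool_rot']).as_matrix(); Q=(P-st['ee_pos'])@R*1000
print(st['time_s'],st['ee_pos'])
m=(np.abs(Q[...,0])<60)&(np.abs(Q[...,1])<80)&(Q[...,2]<20)&(Q[...,2]>-150)&(P[...,2]>.06)
print(m.sum());q=Q[m]
for z in range(-150,20,10):
    s=q[(q[:,2]>=z)&(q[:,2]<z+10)]
    if len(s): print(z,len(s),np.percentile(s,[2,98],axis=0)[:,:2].round().tolist())
```

```text
1.85 [ 0.59429183 -0.24733865  0.10305635] [-0.003 -0.01   0.001  0.    -0.005 -0.   ] [-0.3  0.1 -0.4]
270 [(-24, -23, 73), (-25, -12, 76), (-25, -5, 76), (-25, 1, 76), (-25, 8, 75), (-24, 17, 74), (-24, 26, 74)]
280 [(-23, -21, 51), (-23, -11, 52), (-23, -5, 53), (-23, 1, 52), (-23, 7, 52), (-23, 16, 52), (-23, 24, 51)]
290 [(-53, -26, 101), (-53, -13, 102), (-53, -6, 102), (-53, 1, 101), (-53, 9, 101), (-53, 20, 102), (-53, 30, 102)]
300 [(-63, -26, 103), (-63, -14, 102), (10, -2, -48), (11, 1, -49), (11, 5, -49), (-61, 20, 100), (-63, 30, 103)]
310 [(7, -12, -49), (7, -6, -50), (10, -2, -57), (11, 1, -57), (10, 4, -56), (7, 10, -49), (6, 15, -49)]
320 [(6, -11, -57), (11, -5, -66), (11, -2, -65), (11, 1, -65), (10, 4, -64), (7, 9, -58), (7, 14, -58)]
330 [(7, -11, -65), (11, -5, -73), (11, -2, -73), (11, 1, -72), (10, 4, -71), (7, 9, -66), (6, 13, -64)]
340 [(13, -9, -83), (13, -5, -82), (12, -2, -80), (8, 1, -74), (11, 4, -79), (13, 8, -81), (13, 11, -82)]
350 [(12, -9, -86), (12, -4, -86), (12, -2, -85), (5, 1, -76), (11, 4, -85), (12, 8, -86), (12, 11, -86)]
360 [(12, -8, -92)
[... 1289 characters left out ...]
, -92), (12, -4, -91), (11, -2, -90), (1, 1, -75), (11, 4, -90), (12, 7, -92), (12, 11, -92)]
370 [(16, -8, -101), (12, -4, -96), (4, -2, -85), (-5, 1, -74), (4, 4, -86), (12, 7, -96), (17, 10, -102)]
2.0 [ 0.59380336 -0.24689635  0.10246279]
3721
-150 337 [[-4.0, -41.0], [21.0, 41.0]]
-140 559 [[-3.0, -51.0], [22.0, 52.0]]
-130 767 [[-9.0, -60.0], [20.0, 60.0]]
-120 421 [[4.0, -56.0], [19.0, 56.0]]
-110 413 [[-10.0, -48.0], [19.0, 48.0]]
-100 442 [[-9.0, -39.0], [17.0, 39.0]]
-90 362 [[-9.0, -32.0], [16.0, 33.0]]
-80 118 [[-6.0, -19.0], [15.0, 18.0]]
-70 99 [[7.0, -13.0], [13.0, 13.0]]
-60 103 [[7.0, -12.0], [14.0, 13.0]]
-50 91 [[7.0, -13.0], [14.0, 12.0]]
-40 9 [[10.0, -6.0], [13.0, 5.0]]
```

```bash
cat >> h.py <<'E'
def wcloud(ci,d):
    r,c=np.mgrid[:480,:640]; u=(c-ci['cx'])/ci['fx'];v=(r-ci['cy'])/ci['fy'];th=np.hypot(u,v);t=np.tan(np.minimum(th,1.3))/np.maximum(th,1e-9)
    return (np.stack([u*t*d,v*t*d,d],-1)-ci['t'])@ci['R']
def totrack(P):
    p=np.load('track.npy');c,s=np.cos(p[2]),np.sin(p[2]);D=P[...,:2]-p[:2]
    return np.stack([c*D[...,0]+s*D[...,1],-s*D[...,0]+c*D[...,1],P[...,2]],-1)*1000
E
python3 - <<'E'
from h import *
from scipy.optimize import least_squares
st=arm.get_state();ci=arm.camera_info('wrist');im,d=grab('wrist','wrist3');P=wcloud(ci,d)
R=Ro.from_rotvec(st['tool_rot']).as_matrix();Q=(P-st['ee_pos'])@R*1000
for r in range(286,304,1): print(r,Q[r,309:328:4,2].round().tolist(), Q[r,312,0].round())
T=totrack(P)
print('table',np.median(P[130:180,560:620,2]),np.median(P[360:400,560:600,2]))
m=(T[...,2]>42)&(T[...,2]<56)&(T[...,0]>55)&(T[...,0]<135)&(T[...,1]<-5)&(T[...,1]>-125)
t=T[m]
for lo,hi in((-120,-95),(-95,-65),(-20,-5)):
    s=t[(t[:,1]>lo)&(t[:,1]<hi)]
    a=s[s[:,0]<95][:,0];b=s[s[:,0]>95][:,0]
    print(lo,len(a),len(b),np.percentile(a,[2,50,98]).round(1),np.percentile(b,[2,50,98]).round(1),'z',np.median(s[:,2]))
print('exp 65..76 ,114..125; y ends',np.percentile(t[:,1],[1,99]))
# arc
g=(T[...,2]>42)&(T[...,2]<56)&(T[...,0]>5)&(T[...,1]>5)&(T[...,0]<140)&(T[...,1]<140); s=T[g];rad=np.hypot(s[:,0],s[:,1]);
for lo,hi in((0.05,.5),(.5,1),(1,1.5)):
    an=np.arctan2(s[:,1],s[:,0]);k=(an>lo)&(an<hi);print('arc',lo,[np.percentile(x,[2,50,98]).round(1) for x in (rad[k&(rad<95)],rad[k&(rad>95)]) if len(x)])
m=(T[...,2]>25)&(T[...,2]<60)&(abs(T[...,0]-95)<17)&(T[...,1]>-70)&(T[...,1]<-15)
B=T[m];r=least_squares(lambda c:np.linalg.norm(B-c,axis=1)-22,[95,-40,32],loss='soft_l1',f_scale=2);print('ball',r.x,len(B))
E
```

```text
286 [51.0, 51.0, 51.0, 51.0, 52.0] -27.0
287 [51.0, 51.0, 51.0, 51.0, 51.0] -28.0
288 [51.0, 50.0, 50.0, 51.0, 50.0] -29.0
289 [50.0, 51.0, 51.0, 51.0, 51.0] -30.0
290 [101.0, 101.0, 101.0, 100.0, 101.0] -52.0
291 [100.0, 101.0, 101.0, 102.0, 102.0] -53.0
292 [-42.0, -42.0, -43.0, -42.0, -41.0] 11.0
293 [-41.0, -41.0, -41.0, -41.0, -43.0] 10.0
294 [-42.0, -43.0, -43.0, -42.0, -42.0] 11.0
295 [-44.0, -44.0, -43.0, -44.0, -44.0] 11.0
296 [-44.0, -44.0, -45.0, -46.0, -44.0] 10.0
297 [-46.0, -46.0, -46.0, -46.0, -46.0] 11.0
298 [-46.0, -47.0, -47.0, -47.0, -46.0] 11.0
299 [-48.0, -48.0, -48.0, -48.0, -47.0] 10.0
300 [-49.0, -48.0, -47.0, -49.0, -49.0] 11.0
301 [-49.0, -50.0, -51.0, -50.0, -49.0] 11.0
302 [-51.0, -51.0, -50.0, -50.0, -51.0] 11.0
303 [-52.0, -51.0, -51.0, -52.0, -52.0] 11.0
table 0.0017174165064080251 0.001967484402073968
-120 591 776 [67.1 72.8 77.8] [115.9 122.  126.9] z 51.35977291316979
-95 703 935 [67.2 72.8 77.9] [115.9 122.1 127. ] z 51.31396716079725
-20 326 413 [67.1 72.8 78.1] [116.4 122.6 127.4] z 51.2121379257341
exp 65..76 ,114..125; y ends [-122.34722893   -6.76645709]
arc 0.05 [array([65.9, 72.1, 77.5]), array([114.9, 121. , 126.7])]
arc 0.5 [array([63.1, 69.3, 75. ]), array([112.3, 118.3, 124.1])]
arc 1 [array([61.2, 66.1, 73.1]), array([110.3, 115.9, 122.3])]
ball [ 96.69920544 -43.08665983  33.03728574] 2532
```

Run:
```python
from h import *
p=np.load('track.npy'); x=tw(.0017,-.0018); np.save('track.npy',[*x,p[2]]); print(np.load('track.npy'))
print(rel([*tw(.095,-.086),.03],-.2223))
```

```text
[ 0.52000046 -0.14353279 -0.22234522]
(array([0.0003, 0.0016, 0.072 ]), -0.001)
```

drive_tool(targets=[[[0,0.0015,0.035],0,1],[[0,0.0015,0.072],0,1],[[0,0.0015,0.072],0,1],[[0,0.0015,0.072],0,1]])

```text
time_s: 2.45
ee_pos: [0.5929, -0.2482, 0.03]
tool_rot: [3.121, -0.351, 0.004]
contact_force: [0.2, 0.0, 0.4]
width: -0.002
```

Run:
```python
from h import *
st=arm.get_state();ci=arm.camera_info('wrist');im,d=grab('wrist','wrist4');P=wcloud(ci,d)
T=totrack(P); print(totrack(st['ee_pos']),st['contact_force'].round(1))
for r in range(270,330,4): print(r,T[r,312].round().tolist(),T[r,324].round().tolist())
cv2.imwrite('pics/w4c.png',cv2.resize(im[150:420,130:510],None,fx=2,fy=2))
```

```text
[ 94.15271239 -85.99153418  29.99748952] [0.2 0.  0.4]
270 [91.0, -84.0, 11.0] [91.0, -91.0, 12.0]
274 [89.0, -84.0, 11.0] [89.0, -91.0, 12.0]
278 [86.0, -84.0, 11.0] [86.0, -91.0, 11.0]
282 [84.0, -84.0, 11.0] [84.0, -91.0, 11.0]
286 [81.0, -84.0, 12.0] [82.0, -91.0, 13.0]
290 [79.0, -84.0, 12.0] [79.0, -91.0, 12.0]
294 [104.0, -85.0, 73.0] [104.0, -89.0, 72.0]
298 [105.0, -85.0, 77.0] [105.0, -89.0, 77.0]
302 [105.0, -85.0, 81.0] [104.0, -89.0, 80.0]
306 [105.0, -85.0, 84.0] [104.0, -89.0, 83.0]
310 [104.0, -85.0, 87.0] [105.0, -89.0, 87.0]
314 [105.0, -85.0, 90.0] [105.0, -89.0, 91.0]
318 [105.0, -85.0, 94.0] [105.0, -89.0, 93.0]
322 [105.0, -85.0, 96.0] [105.0, -89.0, 96.0]
326 [104.0, -85.0, 98.0] [105.0, -89.0, 100.0]
```

View pics/w4c.png

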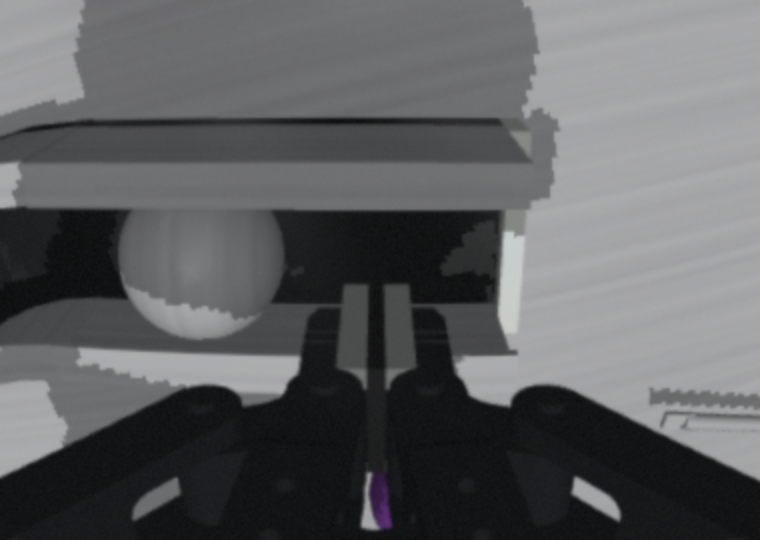

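The picture shows the shut fingertips above the slot behind the ball. Both the wrist and scene cameras put them about 42 mm above the reported TCP, so I'll allow for that and lower into the slot in steps, watching the force.

drive_tool(targets=[[[-0.0005,0,0.015],0,1],[[-0.0005,0,0.03],0,1],[[-0.0005,0,0.04],0,1],[[-0.0005,0,0.04],0,1]])

```text
time_s: 2.9
ee_pos: [0.5921, -0.2478, -0.011]
tool_rot: [3.122, -0.351, 0.002]
contact_force: [0.5, 0.8, -0.3]
width: 0.004
```

Run:
```python
from h import *
st=arm.get_state();ci=arm.camera_info('wrist');im,d=grab('wrist','wrist5');P=wcloud(ci,d)
T=totrack(P); print(totrack(st['ee_pos']),st['contact_force'].round(1))
for r in range(270,330,4): print(r,T[r,312].round().tolist(),T[r,324].round().tolist())
```

```text
[ 93.27203886 -85.79273006 -11.00180709] [ 0.5  0.8 -0.3]
270 [121.0, -85.0, 50.0] [122.0, -89.0, 51.0]
274 [120.0, -85.0, 51.0] [120.0, -89.0, 52.0]
278 [119.0, -85.0, 52.0] [118.0, -89.0, 51.0]
282 [118.0, -85.0, 52.0] [117.0, -89.0, 51.0]
286 [116.0, -85.0, 52.0] [116.0, -89.0, 51.0]
290 [96.0, -84.0, 10.0] [96.0, -90.0, 11.0]
294 [103.0, -84.0, 31.0] [104.0, -89.0, 32.0]
298 [103.0, -84.0, 35.0] [104.0, -89.0, 36.0]
302 [104.0, -85.0, 39.0] [104.0, -89.0, 39.0]
306 [104.0, -85.0, 43.0] [104.0, -89.0, 44.0]
310 [104.0, -85.0, 47.0] [104.0, -89.0, 46.0]
314 [104.0, -85.0, 50.0] [104.0, -89.0, 50.0]
318 [104.0, -85.0, 52.0] [104.0, -89.0, 52.0]
322 [104.0, -85.0, 55.0] [104.0, -89.0, 56.0]
326 [103.0, -85.0, 58.0] [103.0, -89.0, 57.0]
```

```bash
cat > plan.py <<'E'
import sys
from h import *
p=np.load('track.npy'); step=float(sys.argv[1]); n=8; z=float(sys.argv[2]); smax=float(sys.argv[3])
st=arm.get_state(); t=totrack(st['ee_pos']); x,y=t[:2]
A=95*np.pi/2
if y<0 and x>40: s=y
elif x<0: s=A-x
else: s=95*np.arctan2(y,x)
def path(s):
    if s<0: return 95,s,0
    if s<A: return 95*np.cos(s/95),95*np.sin(s/95),s/95
    return -(s-A),95,np.pi/2
print('s',s,'lat',np.hypot(x,y) if 0<s<A else (x,y),'F',st['contact_force'].round(1),'z',t[2],'smax',A+smax)
rows=[]
for k in range(1,n+1):
    a,b,ph=path(min(s+step*k,A+smax)); d,yw=rel([*tw(a/1000,b/1000),z],p[2]+ph); rows.append([[round(float(v),4) for v in d],round(yw,3),1])
print(rows)
E
python3 plan.py 6 -0.018 13
```

```text
s -85.97291101659874 lat (np.float64(94.10916889878985), np.float64(-85.97291101659874)) F [ 0.1 -0.   0.5] z -10.081283078886804 smax 162.22565104551518
[[[0.0009, -0.006, 0.0079], -0.001, 1], [[0.0009, -0.012, 0.0079], -0.001, 1], [[0.0008, -0.018, 0.0079], -0.001, 1], [[0.0008, -0.024, 0.0079], -0.001, 1], [[0.0008, -0.03, 0.0079], -0.001, 1], [[0.0008, -0.036, 0.0079], -0.001, 1], [[0.0008, -0.042, 0.0079], -0.001, 1], [[0.0008, -0.048, 0.0079], -0.001, 1]]
```

drive_tool(targets=[[[0.001,0,0.008],0,1],[[0.001,-0.004,0.008],0,1],[[0.001,-0.01,0.008],0,1],[[0.001,-0.016,0.008],0,1],[[0.001,-0.022,0.008],0,1],[[0.001,-0.028,0.008],0,1],[[0.001,-0.034,0.008],0,1],[[0.001,-0.04,0.008],0,1]])

```text
time_s: 3.75
ee_pos: [0.6029, -0.2088, -0.0179]
tool_rot: [3.121, -0.35, 0.005]
contact_force: [0.3, -0.7, 1.5]
width: 0.002
```

```bash
python3 plan.py 6 -0.018 13
python3 - <<'E'
from h import *
im,d=grab('wrist','wrist6')
E
```

```text
s -45.378273104011534 lat (np.float64(95.2693382754166), np.float64(-45.378273104011534)) F [ 0.3 -0.7  1.5] z -17.94085720710227 smax 162.22565104551518
[[[-0.0003, -0.006, 0.0001], -0.001, 1], [[-0.0003, -0.012, 0.0001], -0.001, 1], [[-0.0003, -0.018, 0.0], -0.001, 1], [[-0.0003, -0.024, 0.0], -0.001, 1], [[-0.0003, -0.03, 0.0], -0.001, 1], [[-0.0003, -0.036, 0.0], -0.001, 1], [[-0.0003, -0.042, 0.0], -0.001, 1], [[-0.0004, -0.048, 0.0], -0.029, 1]]
```

View pics/wrist6.png

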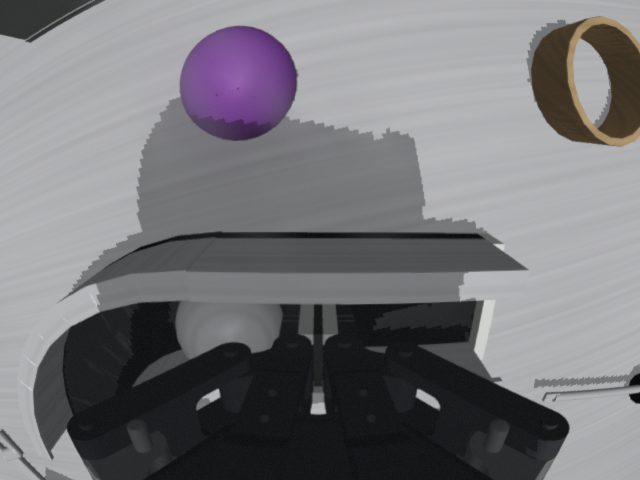

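The ball at (325,228) is just ahead of the finger and moving with it. I'll continue.

drive_tool(targets=[[[0,-0.006,0],0,1],[[0,-0.012,0],0,1],[[0,-0.018,0],0,1],[[0,-0.024,0],0,1],[[0,-0.03,0],0,1],[[0,-0.036,0],0,1],[[0,-0.042,0],0,1],[[0,-0.048,0],-0.03,1]])

```text
time_s: 4.6
ee_pos: [0.6138, -0.1607, -0.0179]
tool_rot: [3.127, -0.3, 0.004]
contact_force: [-0.8, -2.2, 0.4]
width: -0.0
```

```bash
python3 plan.py 6 -0.018 13
```

```text
s 3.9304934250614822 lat 95.32674786334854 F [-0.8 -2.2  0.4] z -17.94055027541832 smax 162.22565104551518
[[[-0.0006, -0.006, 0.0001], -0.074, 1], [[-0.0012, -0.012, 0.0001], -0.137, 1], [[-0.0022, -0.0179, 0.0], -0.2, 1], [[-0.0036, -0.0237, 0.0], -0.263, 1], [[-0.0053, -0.0294, 0.0], -0.326, 1], [[-0.0074, -0.0351, 0.0], -0.389, 1], [[-0.0099, -0.0405, 0.0], -0.453, 1], [[-0.0127, -0.0459, 0.0], -0.516, 1]]
```

drive_tool(targets=[[[-0.0005,-0.006,0],-0.074,1],[[-0.001,-0.012,0],-0.137,1],[[-0.002,-0.018,0],-0.2,1],[[-0.0035,-0.0235,0],-0.263,1],[[-0.0055,-0.0295,0],-0.326,1],[[-0.0075,-0.035,0],-0.389,1],[[-0.01,-0.0405,0],-0.453,1],[[-0.0125,-0.046,0],-0.516,1]])

```text
time_s: 5.4
ee_pos: [0.6109, -0.1129, -0.0177]
tool_rot: [3.097, 0.513, 0.006]
contact_force: [1.0, -1.3, 1.1]
width: -0.001
```

```bash
python3 plan.py 6 -0.018 13
```

```text
s 52.005570336817144 lat 95.91524937088312 F [ 1.  -1.3  1.1] z -17.6931551199778 smax 162.22565104551518
[[[-0.0011, -0.006, 0.0003], -0.06, 1], [[-0.0016, -0.012, 0.0003], -0.123, 1], [[-0.0026, -0.0179, 0.0003], -0.186, 1], [[-0.0039, -0.0238, 0.0002], -0.249, 1], [[-0.0055, -0.0295, 0.0002], -0.312, 1], [[-0.0075, -0.0352, 0.0002], -0.376, 1], [[-0.0099, -0.0407, 0.0002], -0.439, 1], [[-0.0126, -0.046, 0.0001], -0.502, 1]]
```

drive_tool(targets=[[[-0.001,-0.006,0],-0.06,1],[[-0.0015,-0.012,0],-0.123,1],[[-0.0025,-0.018,0],-0.186,1],[[-0.004,-0.024,0],-0.25,1],[[-0.0055,-0.0295,0],-0.312,1],[[-0.0075,-0.035,0],-0.376,1],[[-0.01,-0.0405,0],-0.44,1],[[-0.0125,-0.046,0],-0.5,1]])

```text
time_s: 6.2
ee_pos: [0.5851, -0.0731, -0.0175]
tool_rot: [2.87, 1.268, 0.008]
contact_force: [1.3, -0.6, 1.1]
width: 0.002
```

```bash
python3 plan.py 5 -0.018 13
python3 - <<'E'
from h import *
im,d=grab('scene','scene7'); cv2.imwrite('pics/s7.png',cv2.resize(im[200:380,140:320],None,fx=3.3,fy=3.3))
im,d=grab('top','top7')
E
```

```text
s 99.48738514824544 lat 95.9439377859302 F [ 1.3 -0.6  1.1] z -17.46256902564617 smax 162.22565104551518
[[[-0.001, -0.005, 0.0005], -0.045, 1], [[-0.0014, -0.01, 0.0005], -0.098, 1], [[-0.002, -0.015, 0.0004], -0.151, 1], [[-0.0029, -0.0199, 0.0004], -0.203, 1], [[-0.004, -0.0247, 0.0004], -0.256, 1], [[-0.0054, -0.0295, 0.0004], -0.308, 1], [[-0.0071, -0.0343, 0.0003], -0.361, 1], [[-0.009, -0.0389, 0.0003], -0.414, 1]]
```

View pics/s7.png

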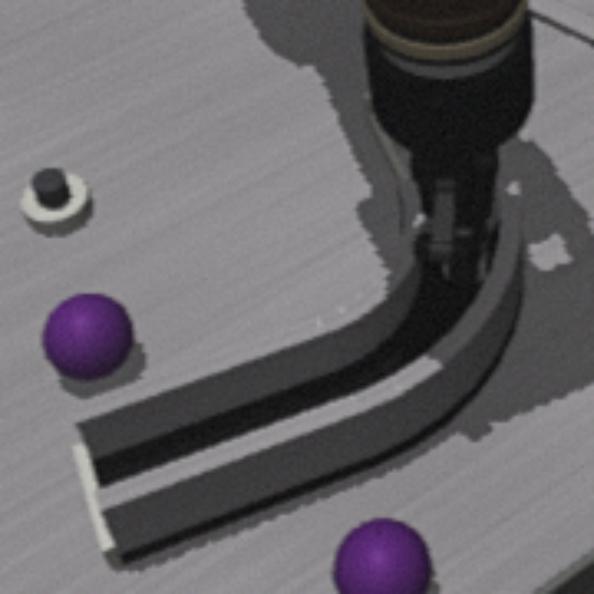

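The fingers are in the bend at about (245,440 in the crop) and the straight part is empty, so the ball is still ahead of them.

drive_tool(targets=[[[-0.001,-0.005,0],-0.045,1],[[-0.0015,-0.01,0],-0.098,1],[[-0.002,-0.015,0],-0.15,1],[[-0.003,-0.02,0],-0.2,1],[[-0.004,-0.025,0],-0.256,1],[[-0.0055,-0.0295,0],-0.308,1],[[-0.007,-0.0345,0],-0.36,1],[[-0.009,-0.039,0],-0.414,1]])

```text
time_s: 7.1
ee_pos: [0.5505, -0.0527, -0.0175]
tool_rot: [2.549, 1.829, 0.008]
contact_force: [1.7, -0.7, 1.5]
width: -0.001
```

```bash
python3 plan.py 5 -0.018 13
python3 - <<'E'
from h import *
im,d=grab('wrist','wrist8')
E
```

```text
s 139.55475087011948 lat 95.80299238682174 F [ 1.7 -0.7  1.5] z -17.46253763916313 smax 162.22565104551518
[[[-0.0009, -0.005, 0.0005], -0.054, 1], [[-0.0013, -0.01, 0.0005], -0.104, 1], [[-0.0019, -0.015, 0.0004], -0.104, 1], [[-0.0024, -0.0199, 0.0004], -0.104, 1], [[-0.0027, -0.0226, 0.0004], -0.104, 1], [[-0.0027, -0.0226, 0.0004], -0.104, 1], [[-0.0027, -0.0226, 0.0004], -0.104, 1], [[-0.0027, -0.0226, 0.0004], -0.104, 1]]
```

View pics/wrist8.png

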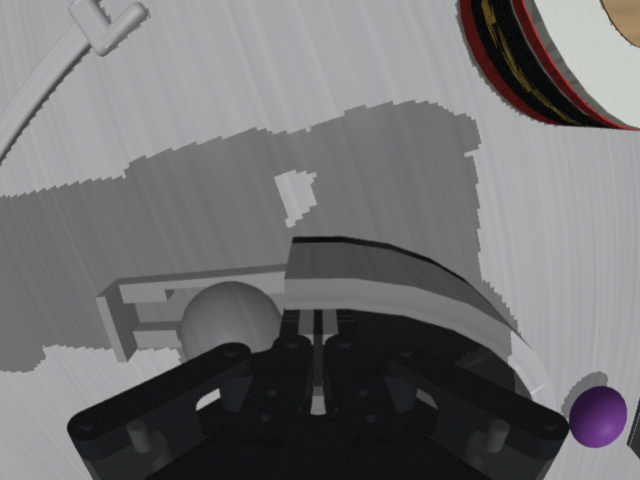

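The ball at (325,230) is on the bridge, ahead of the finger. One last slow push should seat it.

drive_tool(targets=[[[-0.001,-0.004,0],-0.054,1],[[-0.001,-0.008,0],-0.104,1],[[-0.002,-0.012,0],-0.104,1],[[-0.002,-0.016,0],-0.104,1],[[-0.0025,-0.019,0],-0.104,1],[[-0.0025,-0.0215,0],-0.104,1],[[-0.0025,-0.0215,0],-0.104,1]])

```text
time_s: 7.85
ee_pos: [0.5274, -0.0477, -0.018]
tool_rot: [2.451, 1.962, 0.004]
contact_force: [1.0, 0.8, 0.4]
width: -0.002
```

```bash
cat > ball.py <<'E'
from h import *
import sys
from scipy.optimize import least_squares
tag=sys.argv[1]
st=arm.get_state();ci=arm.camera_info('wrist');im,d=grab('wrist',tag);P=wcloud(ci,d);T=totrack(P)
print('tcp',totrack(st['ee_pos']),st['contact_force'].round(1))
hsv=cv2.cvtColor(im,cv2.COLOR_BGR2HSV)
m=(T[...,2]>18)&(T[...,2]<60)&(T[...,0]<-10)&(T[...,0]>-83)&(abs(T[...,1]-95)<25)
R=Ro.from_rotvec(st['tool_rot']).as_matrix();Q=(P-st['ee_pos'])@R*1000
m&=~((abs(Q[...,0])<15)&(abs(Q[...,1])<18))
B=T[m]; r=least_squares(lambda c:np.linalg.norm(B-c,axis=1)-22,[-48,95,30],loss='soft_l1',f_scale=2);print('ball',r.x,len(B),np.abs(r.fun).mean() )
E
python3 ball.py wrist9; python3 plan.py 4 -0.018 17
```

```text
tcp [-13.95670632  95.06864187 -17.98798955] [1.  0.8 0.4]
ball [-50.24075734  93.17388691  27.43059394] 6381 0.3849427619719236
s 162.87190725533804 lat (np.float64(-13.646256209822855), np.float64(95.05600594652955)) F [ 1.  -0.9  1.1] z -17.914164204883196 smax 166.22565104551518
[[[-0.0001, -0.0034, 0.0001], 0.002, 1], [[-0.0001, -0.0034, 0.0001], 0.002, 1], [[-0.0001, -0.0034, 0.0001], 0.002, 1], [[-0.0001, -0.0034, 0.0001], 0.002, 1], [[-0.0001, -0.0034, 0.0001], 0.002, 1], [[-0.0001, -0.0034, 0.0001], 0.002, 1], [[-0.0001, -0.0034, 0.0001], 0.002, 1], [[-0.0001, -0.0034, 0.0001], 0.002, 1]]
```

View pics/wrist9.png

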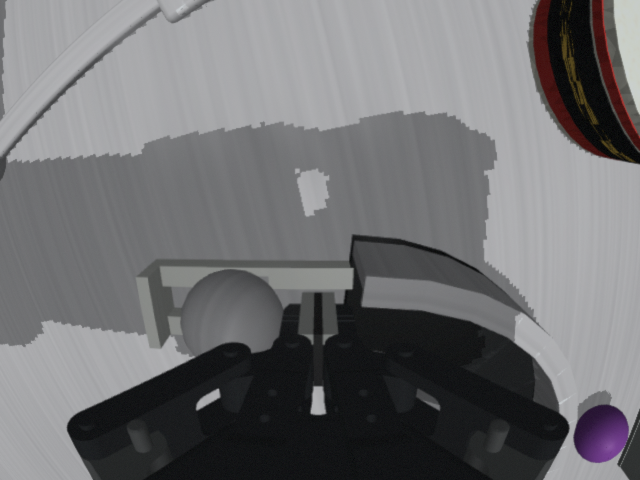

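The ball is seated, measured at about (-50,93,27) in the track frame, and in the picture it rests at (318,232) in the widened slot. I'll back off, lift and turn.

drive_tool(targets=[[[0,0.004,0],0,1],[[0,0.008,0],0,1],[[0,0.008,-0.02],0,1],[[0,0.008,-0.05],0,1],[[0,0.008,-0.09],0,0],[[0,0.008,-0.1],0.15,-1],[[0,-0.01,-0.1],0.3,-1],[[0,-0.036,-0.1],0.45,-1]])

```text
time_s: 8.7
ee_pos: [0.4945, -0.0404, 0.0835]
tool_rot: [2.829, 1.355, 0.011]
contact_force: [0.7, 0.4, -0.0]
width: 0.679
```

Run:
```python
from h import *
print(arm.get_state()['ee_pos'],rel([*tw(-.050,.094),.09],-.2223))
```

```text
[ 0.49451944 -0.04043165  0.08350515] (array([-0.0019, -0.0017, -0.0065]), 1.116)
```

drive_tool(targets=[[[-0.002,-0.0015,0],0.15,-1],[[-0.002,-0.0015,0],0.3,-1],[[-0.002,-0.0015,0],0.45,-1],[[-0.002,-0.0015,0],0.6,-1],[[-0.002,-0.0015,0],0.75,-1],[[-0.002,-0.0015,0],0.9,-1],[[-0.002,-0.0015,0],1.05,-1],[[-0.002,-0.0015,0],1.116,-1]])

```text
time_s: 9.5
ee_pos: [0.4927, -0.0412, 0.0837]
tool_rot: [3.121, -0.356, 0.014]
contact_force: [1.1, 0.1, 0.2]
width: 0.998
```

drive_tool(targets=[[[0,0,0],0,-1],[[0,0,0],0,-1]])

```text
time_s: 9.7
ee_pos: [0.4932, -0.0413, 0.0839]
tool_rot: [3.121, -0.353, 0.015]
contact_force: [-0.4, -0.8, -0.0]
width: 0.997
```

```bash
python3 ball.py wrist10
python3 - <<'E'
from h import *
print(rel([*tw(-.050,.094),-.038],-.2223),arm.get_state()['width'])
im,d=grab('top','top10');cv2.imwrite('pics/t10.png',cv2.resize(im[180:380,280:530],None,fx=3,fy=3))
E
```

```text
tcp [-48.69367382  93.81146295  83.85675276] [-0.4 -0.8 -0. ]
ball [-50.37146308  93.20547416  27.22580762] 782 0.25846267278319335
(array([-2.300e-03, -1.000e-04,  1.218e-01]), -0.003) 0.9997888277766243
```

View pics/wrist10.png

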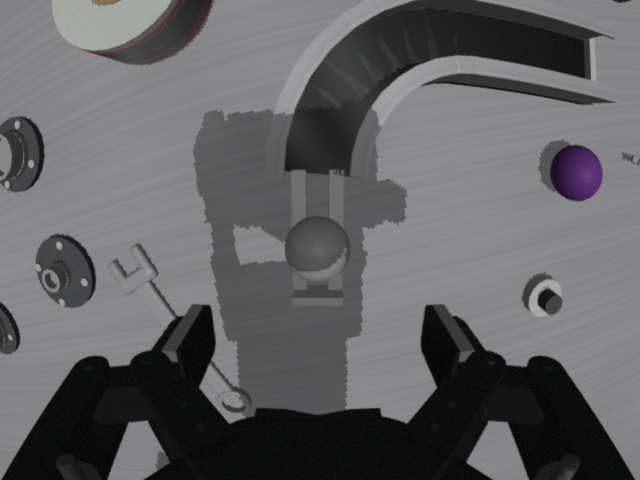

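The steel ball at (247,318) is seated midway between the open jaws, so I'm descending to grasp.

drive_tool(targets=[[[-0.002,0,0.03],0,-1],[[-0.002,0,0.06],0,-1],[[-0.002,0,0.09],0,-1],[[-0.002,0,0.11],0,-1],[[-0.002,0,0.116],0,-1],[[-0.002,0,0.116],0,-1]])

```text
time_s: 10.4
ee_pos: [0.4913, -0.0408, -0.033]
tool_rot: [3.122, -0.354, 0.011]
contact_force: [0.6, 1.1, -0.4]
width: 1.0
```

Run:
```python
from h import *
st=arm.get_state();ci=arm.camera_info('wrist');im,d=grab('wrist','wrist11');P=wcloud(ci,d);T=totrack(P)
R=Ro.from_rotvec(st['tool_rot']).as_matrix();Q=(P-st['ee_pos'])@R*1000
print(totrack(st['ee_pos']),st['contact_force'].round(1),rel([*tw(-.050,.0935),-.038],-.2223))
m=(abs(Q[...,0])<14)&(abs(Q[...,1])>30)&(abs(Q[...,1])<60)&(Q[...,2]>-75)&(Q[...,2]<5)&(T[...,2]>8)
q=Q[m]; print(len(q)); 
for s in(-1,1):
    k=q[q[:,1]*s>0]; print(s,len(k),np.percentile(k,[1,50,99],axis=0).round().tolist() if len(k) else '')
s,dd=grab('scene','scene11'); cv2.imwrite('pics/s11.png',cv2.resize(s[190:310,190:350],None,fx=5,fy=5))
```

```text
[-50.67361194  93.86422707 -33.02217833] [ 0.6  1.1 -0.4] (array([-0.0005,  0.0004,  0.006 ]), -0.003)
3534
-1 1781 [[-11.0, -55.0, -75.0], [6.0, -42.0, -65.0], [11.0, -41.0, -51.0]]
1 1753 [[-11.0, 43.0, -75.0], [6.0, 44.0, -65.0], [11.0, 57.0, -51.0]]
```

View pics/wrist11.png

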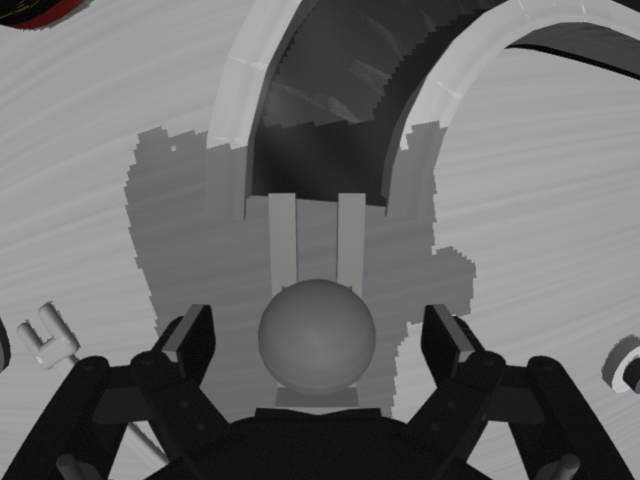

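View pics/s11.png

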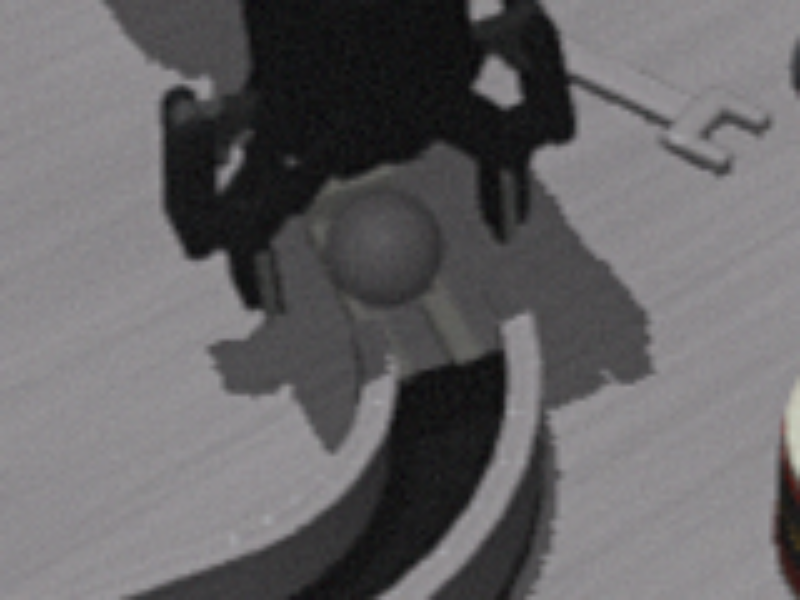

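The open jaws straddle the ball at (335,318 wrist). I'll go 5 mm lower and close.

drive_tool(targets=[[[0,0,0.005],0,-1],[[0,0,0.005],0,0.2],[[0,0,0.005],0,0.4],[[0,0,0.005],0,0.6],[[0,0,0.005],0,0.6],[[0,0,0.005],0,0.6]], squeeze=60)

```text
time_s: 11.1
ee_pos: [0.4938, -0.0409, -0.0359]
tool_rot: [-3.121, 0.354, -0.019]
contact_force: [-0.2, 1.9, 3.7]
width: 0.491
```

drive_tool(targets=[[[0,0,0],0,1],[[0,0,0],0,1],[[0,0,0],0,1]])

```text
time_s: 11.4
ee_pos: [0.4939, -0.0409, -0.0358]
tool_rot: [-3.121, 0.354, -0.019]
contact_force: [-0.9, 1.0, 2.9]
width: 0.487
```

Run:
```python
from h import *
st=arm.get_state();ci=arm.camera_info('wrist');im,d=grab('wrist','wrist12');P=wcloud(ci,d);T=totrack(P)
print(totrack(st['ee_pos']),st['contact_force'].round(1),st['width'])
```

```text
[-48.09368126  94.31589034 -35.80659877] [-0.9  1.   2.9] 0.4873016692847774
```

View pics/wrist12.png

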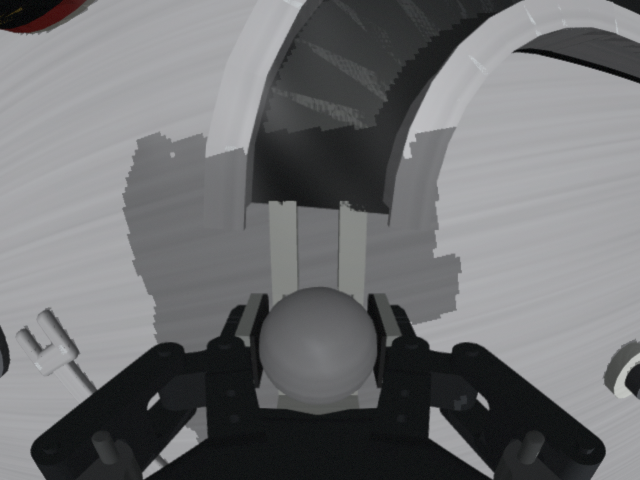

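```bash
cat > held.py <<'E'
from h import *
import sys
from scipy.optimize import least_squares
st=arm.get_state();ci=arm.camera_info('wrist');im,d=grab('wrist',sys.argv[1]);P=wcloud(ci,d)
R=Ro.from_rotvec(st['tool_rot']).as_matrix();Q=(P-st['ee_pos'])@R*1000
rr,cc=np.mgrid[:480,:640]
m=(rr>295)&(rr<390)&(cc>272)&(cc<366)&(Q[...,2]<-40)&(Q[...,2]>-100)&(abs(Q[...,1])<19)&(Q[...,0]>-15)
B=Q[m];r=least_squares(lambda c:np.linalg.norm(B-c,axis=1)-22,[0,0,-65],loss='soft_l1',f_scale=1);print('ball in tool',r.x.round(1),len(B),np.abs(r.fun).mean(),'world',(st['ee_pos']+R@r.x/1000).round(4))
for c in (250,258,262,378,382,390):
    print(c,[tuple(Q[k,c].round().astype(int).tolist()) for k in range(288,320,6)])
print(st['ee_pos'],st['contact_force'].round(1),st['width'],st['time_s'])
E
python3 held.py wrist13
```

```text
ball in tool [ -1.2   0.9 -62.8] 8623 0.4430923462401956 world [ 0.4918 -0.0415  0.027 ]
250 [(11, -28, -38), (8, -28, -37), (11, -26, -50), (11, -25, -54), (11, -24, -59), (11, -23, -64)]
258 [(11, -24, -38), (10, -23, -43), (11, -22, -49), (11, -22, -55), (11, -21, -60), (10, -20, -63)]
262 [(11, -22, -37), (11, -22, -43), (10, -21, -48), (11, -20, -55), (74, 1, -180), (7, -20, -57)]
378 [(11, 26, -37), (10, 26, -43), (10, 25, -48), (11, 24, -55), (11, 23, -59), (11, 22, -64)]
382 [(10, 28, -36), (11, 27, -44), (11, 26, -49), (11, 25, -54), (11, 25, -59), (10, 24, -63)]
390 [(11, 31, -38), (7, 32, -36), (5, 32, -38), (11, 28, -55), (11, 27, -60), (11, 27, -64)]
[ 0.49387619 -0.04091681 -0.03580984] [0.  1.3 2.6] 0.4853426413954983 11.45
```

Both pads are on the ball, and it hasn't moved from the seat. I'll lift.

drive_tool(targets=[[[0,0,-0.005],0,1],[[0,0,-0.015],0,1],[[0,0,-0.03],0,1],[[0,0,-0.05],0,1],[[0,0,-0.075],0,1],[[0,0,-0.09],0,1],[[0,0,-0.09],0,1]])

```text
time_s: 12.2
ee_pos: [0.4949, -0.0413, 0.0567]
tool_rot: [3.121, -0.354, 0.028]
contact_force: [-0.6, 0.8, -2.7]
width: 0.493
```

```bash
python3 held.py wrist14
python3 - <<'E'
from h import *
print(rel([.627,.203,.06],-.2223),rel([.627,.203,.06],.15))
E
```

```text
ball in tool [ -1.2   0.9 -62.9] 8479 0.3945747226641405 world [ 0.4924 -0.0418  0.1195]
250 [(-31, -46, 55), (-35, -46, 55), (11, -25, -50), (10, -25, -53), (10, -24, -59), (11, -23, -64)]
258 [(-31, -40, 55), (11, -23, -44), (10, -23, -49), (11, -22, -54), (11, -21, -60), (11, -20, -64)]
262 [(-31, -38, 55), (10, -22, -43), (11, -21, -50), (11, -20, -54), (9, -20, -57), (8, -20, -58)]
378 [(-31, 43, 55), (11, 25, -43), (11, 25, -49), (11, 24, -54), (11, 23, -60), (11, 22, -64)]
382 [(-31, 46, 55), (11, 27, -44), (11, 26, -49), (11, 25, -55), (11, 24, -60), (10, 24, -63)]
390 [(-30, 51, 53), (-35, 52, 54), (-40, 52, 55), (11, 28, -55), (10, 28, -59), (10, 27, -64)]
[ 0.4949339  -0.04132567  0.05671041] [-0.6  0.8 -2.7] 0.49285182308193753 12.2
(array([ 0.0754, -0.2678, -0.0032]), -0.004) (array([ 0.0754, -0.2678, -0.0032]), -0.376)
```

View pics/wrist14.png

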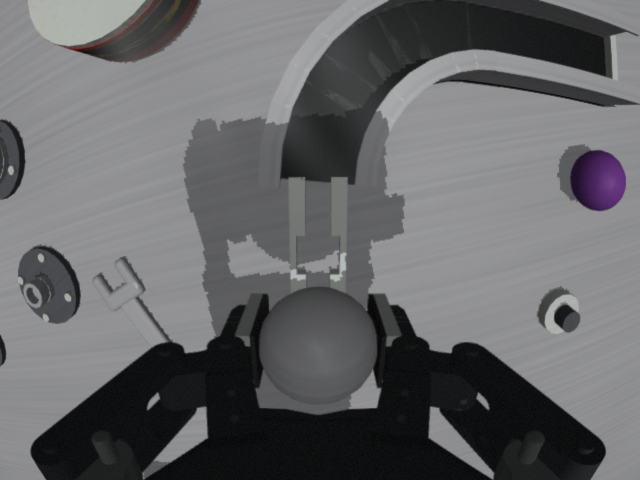

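The ball is firmly held at (345,318), clear of the now empty bridge. I'll move part-way towards the cup for a wrist view of it.

drive_tool(targets=[[[0.008,-0.02,-0.01],0,1],[[0.015,-0.05,-0.02],0,1],[[0.02,-0.08,-0.025],0,1],[[0.025,-0.11,-0.025],0,1],[[0.03,-0.14,-0.025],0,1],[[0.03,-0.165,-0.025],0,1],[[0.03,-0.18,-0.025],0,1],[[0.03,-0.18,-0.025],0,1]])

```text
time_s: 13.05
ee_pos: [0.562, 0.1291, 0.0796]
tool_rot: [3.121, -0.35, 0.02]
contact_force: [0.0, -0.2, -2.4]
width: 0.49
```

drive_tool(targets=[[[0,0,0],0,1],[[0,0,0],0,1]])

```text
time_s: 13.25
ee_pos: [0.5607, 0.1281, 0.0786]
tool_rot: [3.12, -0.351, 0.016]
contact_force: [-0.1, 0.6, -4.4]
width: 0.488
```

```bash
python3 held.py wrist15
python3 - <<'E'
from h import *
from scipy.optimize import least_squares
ci=arm.camera_info('wrist');im,d=grab('wrist','wrist16');P=wcloud(ci,d)
print('table',np.median(P[(abs(P[...,2])<.006)][:,2]))
near=np.hypot(P[...,0]-.627,P[...,1]-.203)<.045
m=near&(P[...,2]>.026)&(P[...,2]<.035); q=P[m]
r=least_squares(lambda c:np.hypot(q[:,0]-c[0],q[:,1]-c[1])-.0185,[.627,.203],loss='soft_l1',f_scale=.002);print('rim',r.x,len(q),np.median(q[:,2]))
m=near&(P[...,2]>.0045)&(P[...,2]<.02); q=P[m]; (x,y),rad=cv2.minEnclosingCircle((q[:,:2]*1000).astype(np.float32)); print('flange',x,y,rad,len(q))
E
```

```text
ball in tool [ -1.2   0.9 -62.8] 8494 0.3929712439353699 world [0.5587 0.1276 0.1415]
250 [(-37, -49, 69), (-42, -49, 68), (11, -25, -50), (10, -25, -54), (11, -24, -59), (11, -23, -65)]
258 [(-37, -43, 69), (11, -23, -44), (11, -22, -49), (10, -22, -54), (11, -21, -59), (11, -20, -65)]
262 [(-36, -39, 66), (11, -22, -43), (11, -21, -49), (11, -20, -56), (9, -20, -57), (7, -20, -57)]
378 [(-40, 47, 76), (10, 26, -43), (10, 25, -49), (10, 24, -54), (11, 23, -59), (10, 22, -63)]
382 [(-40, 50, 76), (11, 27, -43), (11, 26, -50), (11, 25, -55), (11, 25, -59), (10, 24, -63)]
390 [(-41, 56, 77), (-46, 57, 77), (-51, 57, 77), (11, 28, -54), (10, 28, -59), (10, 27, -64)]
[0.56070214 0.12805251 0.07864179] [-0.1  0.6 -4.4] 0.4876514014724561 13.25
table 0.0013784044496111493
rim [0.62838599 0.20009054] 1205 0.030803476950979868
flange 628.1290283203125 200.96311950683594 34.279991149902344 5178
```

View pics/wrist15.png

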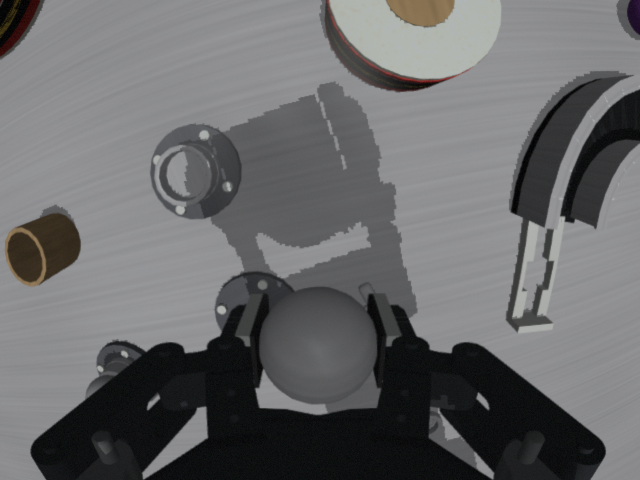

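The wrist picture shows the target cup empty at (172,188). The neighbours are the small cup at about (305,250) and the stud with its ball at (375,110). I'll move over the target.

Run:
```python
from h import *
st=arm.get_state(); print(st['ee_pos'],rel(st['ee_pos']+np.array([.069,.0735,-.055]),-.2223))
```

```text
[0.56134631 0.12801453 0.0792335 ] (array([ 0.0502, -0.087 ,  0.0556]), -0.002)
```

drive_tool(targets=[[[0.015,-0.025,0],0,1],[[0.03,-0.05,0],0,1],[[0.043,-0.075,0],0,1],[[0.05,-0.087,0],0,1],[[0.05,-0.087,0.02],0,1],[[0.05,-0.087,0.05],0,1],[[0.05,-0.087,0.055],0,1],[[0.05,-0.087,0.055],0,1]])

```text
time_s: 14.15
ee_pos: [0.6282, 0.2003, 0.023]
tool_rot: [3.119, -0.353, 0.012]
contact_force: [-0.5, 0.4, -2.8]
width: 0.491
```

drive_tool(targets=[[[0,0,0],0,1],[[0,0,0],0,1]])

```text
time_s: 14.35
ee_pos: [0.6294, 0.2002, 0.0246]
tool_rot: [3.119, -0.354, 0.015]
contact_force: [-0.8, -0.6, -3.3]
width: 0.488
```

```bash
python3 held.py wrist17 | grep -v '^[23]'
python3 - <<'E'
from h import *
from scipy.optimize import least_squares
ci=arm.camera_info('wrist');im,d=grab('wrist','wrist18');P=wcloud(ci,d)
near=np.hypot(P[...,0]-.628,P[...,1]-.2015)<.04
m=near&(P[...,2]>.0045)&(P[...,2]<.02); q=P[m]; print(len(q))
e=q[np.hypot(q[:,0]-.628,q[:,1]-.2015)>.031]
r=least_squares(lambda c:np.maximum(np.hypot(q[:,0]-c[0],q[:,1]-c[1])-.034,0),[.628,.2015]);print(r.x,np.ptp(q,axis=0), q.max(0),q.min(0))
im,d=grab('scene','scene18');cv2.imwrite('pics/s18.png',cv2.resize(im[150:270,340:480],None,fx=5,fy=5))
im,d=grab('top','top18');cv2.imwrite('pics/t18.png',cv2.resize(im[150:330,150:330],None,fx=3.3,fy=3.3))
E
```

```text
ball in tool [ -1.2   1.  -62.8] 8486 0.38914624926422825 world [0.6274 0.1998 0.0874]
[0.62936601 0.20024905 0.02463596] [-0.8 -0.6 -3.3] 0.48827695718783726 14.35
6870
[0.62861911 0.20099563] [0.0597284  0.06726564 0.01549534] [0.66227707 0.23475969 0.01999687] [0.60254867 0.16749406 0.00450153]
```

View pics/wrist17.png

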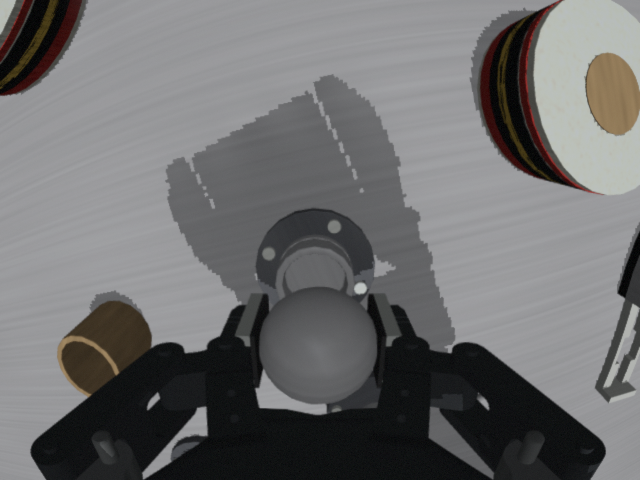

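View pics/s18.png

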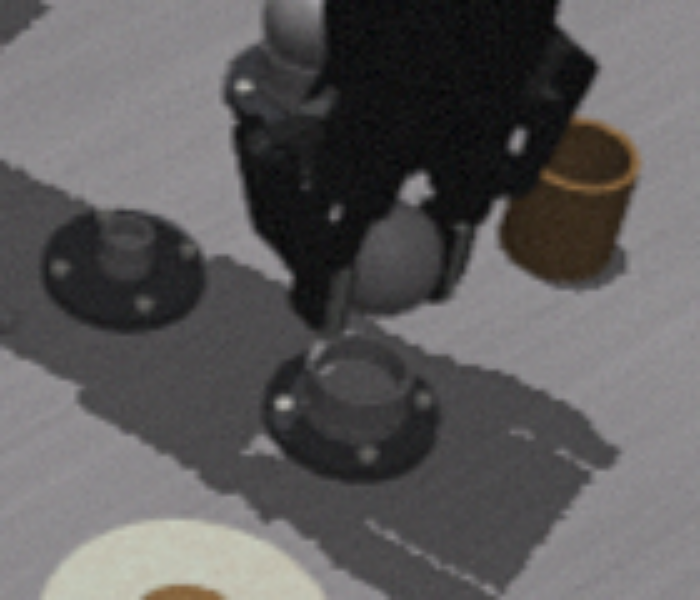

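Run:
```python
from h import *
from scipy.optimize import least_squares
ci=arm.camera_info('scene')
d=np.load('pics/scene18_d.npy');P=cloud(ci,d);rr,cc=np.mgrid[:480,:640]
m=(np.hypot(rr-201.6,cc-419.6)<9)&(P[...,2]>.06)&(P[...,2]<.115)&(P[...,0]>.6);B=P[m]
r=least_squares(lambda c:np.linalg.norm(B-c,axis=1)-.022,[.62,.2,.087],loss='soft_l1',f_scale=.002);print('ball scene',r.x,len(B),pix_z(ci,201.6,419.6,.0874))
im=cv2.imread('pics/scene18.png')
q=P[(np.hypot(P[...,0]-.627,P[...,1]-.202)<.045)&(P[...,2]>.002)&(P[...,2]<.035)&(rr>210)]
print('rim scene px',pix_z(ci,224,412,.03))
# use unoccluded first image, flange
d=np.load('pics/scene0_d.npy');P=cloud(ci,d)
m=((np.hypot(P[...,0]-.627,P[...,1]-.202)<.05)&(P[...,2]>.003)&(P[...,2]<.014))
q=P[m][:,:2]*1000;(x,y),rad=cv2.minEnclosingCircle(q.astype(np.float32));print('flange',x,y,rad)
q=P[(np.hypot(P[...,0]-.627,P[...,1]-.202)<.03)&(P[...,2]>.024)&(P[...,2]<.034)];(x,y),rad=cv2.minEnclosingCircle((q[:,:2]*1000).astype(np.float32));print('rim',x,y,rad)
```

```text
ball scene [0.629451   0.20087138 0.0848259 ] 256 [0.63645163 0.20293994 0.0874    ]
rim scene px [0.63400845 0.1990097  0.03      ]
flange 632.3187255859375 199.71853637695312 34.75001907348633
rim 631.6829833984375 201.79107666015625 21.554494857788086
```

View pics/t18.png

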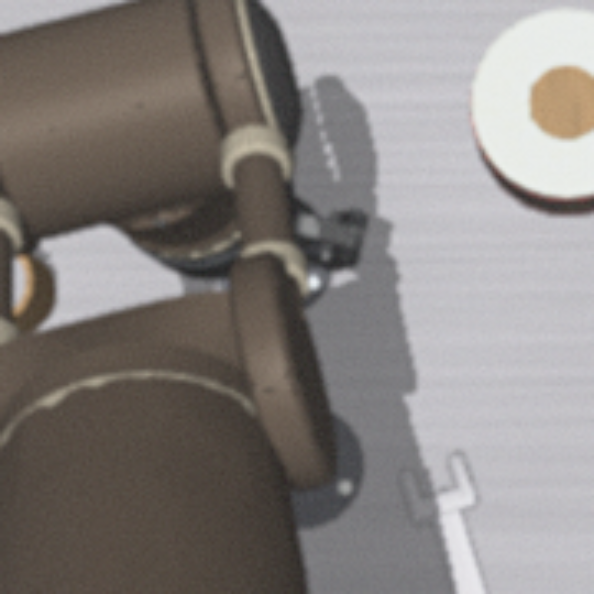

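drive_tool(targets=[[[0.001,-0.001,0.01],0,1],[[0.001,-0.001,0.02],0,1],[[0.001,-0.001,0.03],0,1],[[0.001,-0.001,0.035],0,1],[[0.001,-0.001,0.035],0,1]])

```text
time_s: 15.05
ee_pos: [0.6295, 0.2013, -0.0126]
tool_rot: [3.119, -0.353, 0.011]
contact_force: [0.3, 1.9, -3.9]
width: 0.487
```

drive_tool(targets=[[[0,0,0.001],0,1],[[0,0,0.002],0,1],[[0,0,0.003],0,1]])

```text
time_s: 15.35
ee_pos: [0.6298, 0.2013, -0.0153]
tool_rot: [3.119, -0.353, 0.012]
contact_force: [0.8, -0.6, -2.8]
width: 0.49
```

```bash
python3 held.py wrist19 | grep -v '^[23]'
```

```text
ball in tool [ -1.2   1.  -62.7] 8607 0.4409136315400586 world [0.6279 0.2008 0.0474]
[ 0.62976246  0.20130556 -0.01531195] [ 0.8 -0.6 -2.8] 0.4896549208400593 15.35
```

View pics/wrist19.png

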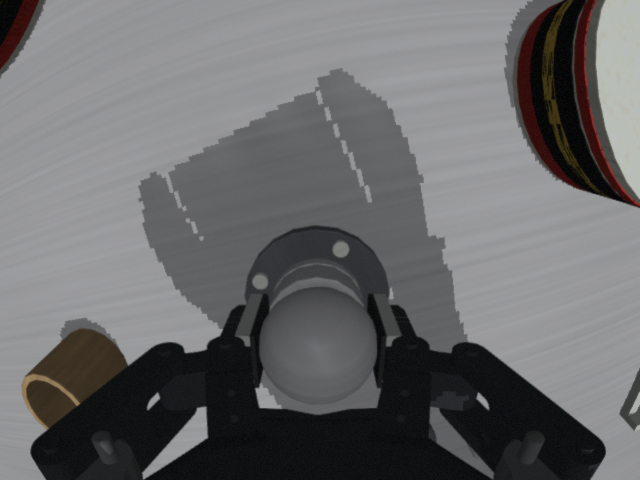

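No contact yet, with the ball about 2 mm above the seat and centred over the flange. I'll feel down in 1 mm steps.

drive_tool(targets=[[[0,0,0.001],0,1],[[0,0,0.002],0,1],[[0,0,0.002],0,1]])

```text
time_s: 15.7
ee_pos: [0.6302, 0.2014, -0.0168]
tool_rot: [3.12, -0.354, 0.013]
contact_force: [-0.1, 0.6, -0.4]
width: 0.488
```

drive_tool(targets=[[[0,0,0.001],0,1],[[0,0,0.001],0,1]])

```text
time_s: 15.9
ee_pos: [0.6304, 0.2014, -0.017]
tool_rot: [3.12, -0.354, 0.013]
contact_force: [-2.9, 0.3, 3.7]
width: 0.482
```

```bash
python3 held.py wrist20 | grep -v '^[23]'
```

```text
ball in tool [ -1.2   1.  -62.8] 8611 0.43802012669574136 world [0.6284 0.2009 0.0457]
[ 0.63036393  0.20142355 -0.01702521] [-2.9  0.3  3.7] 0.48223706965929386 15.9
```

Contact: the load has come off and the push-back is about 4 N at seat height. I'll release gently.

drive_tool(targets=[[[-0.0005,0,0],0,0.5],[[-0.0005,0,0],0,0.05],[[-0.0005,0,0],0,-0.05],[[-0.0005,0,0],0,-0.2],[[-0.0005,0,0],0,-0.4],[[-0.0005,0,0],0,-0.7],[[-0.0005,0,0],0,-0.7]], squeeze=20)

```text
time_s: 16.65
ee_pos: [0.6299, 0.2015, -0.0171]
tool_rot: [3.12, -0.354, 0.013]
contact_force: [1.2, -0.1, -0.6]
width: 0.853
```

```bash
python3 held.py wrist21 | grep -v '^[23]'
```

```text
ball in tool [ -0.9   0.8 -63. ] 8596 0.43587026789730915 world [0.6284 0.2012 0.0459]
[ 0.62991077  0.20152317 -0.01710951] [ 1.2 -0.1 -0.6] 0.8530130954082767 16.65
```

View pics/wrist21.png

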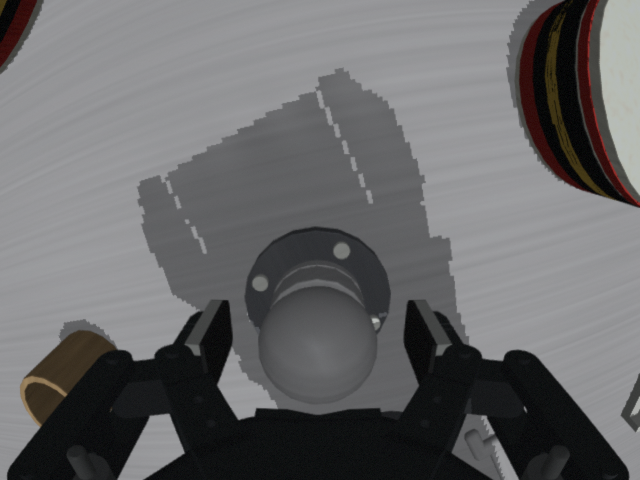

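The fingers are open at (335,215) and (335,430), and the ball rests in the cup at (345,318). I'll retreat straight up.

drive_tool(targets=[[[0,0,-0.01],0,-0.7],[[0,0,-0.03],0,-0.7],[[0,0,-0.06],0,-0.7],[[0,0,-0.1],0,-0.7],[[0,0,-0.13],0,-0.7],[[-0.02,0,-0.15],0,-0.7],[[-0.05,0.02,-0.15],0,-0.7],[[-0.08,0.05,-0.15],0,-0.7]])

```text
time_s: 17.5
ee_pos: [0.5404, 0.1721, 0.1347]
tool_rot: [3.122, -0.351, 0.021]
contact_force: [0.1, -0.7, 0.7]
width: 0.853
```

drive_tool(targets=[[[-0.04,0.05,0],0,-0.7],[[-0.06,0.1,0],0,-0.7],[[-0.08,0.14,0],0,-0.7],[[-0.08,0.14,0],0,-0.7],[[-0.08,0.14,0],0,-0.7]])

```text
time_s: 18.0
ee_pos: [0.4307, 0.0526, 0.1342]
tool_rot: [-3.121, 0.355, -0.023]
contact_force: [0.5, -0.6, 0.8]
width: 0.854
```

Run:
```python
from h import *
from scipy.optimize import least_squares
im,d=grab('scene','scene22');ci=arm.camera_info('scene');P=cloud(ci,d)
m=(np.hypot(P[...,0]-.63,P[...,1]-.202)<.025)&(P[...,2]>.036)&(P[...,2]<.08);B=P[m]
r=least_squares(lambda c:np.linalg.norm(B-c,axis=1)-.022,[.63,.2,.045],loss='soft_l1',f_scale=.002);print('ball scene',r.x,len(B))
a=cv2.resize(im[130:330,220:460],None,fx=1.65,fy=1.65*1.2)
im,d=grab('top','top22');ci=arm.camera_info('top');P=cloud(ci,d)
m=(np.hypot(P[...,0]-.627,P[...,1]-.204)<.025)&(P[...,2]>.036)&(P[...,2]<.08);B=P[m]
if len(B)>20:
    r=least_squares(lambda c:np.linalg.norm(B-c,axis=1)-.022,[.63,.2,.045],loss='soft_l1',f_scale=.002);print('ball top',r.x,len(B))
b=cv2.resize(im[150:350,100:340],None,fx=1.65,fy=1.65*1.2)
cv2.imwrite('pics/f22.png',np.hstack([a,b])); s=arm.get_state();print(s['time_s'],s['contact_force'].round(1),s['ee_pos'])
```

```text
ball scene [0.63029079 0.20179884 0.0432605 ] 412
ball top [0.62768017 0.20478414 0.04407567] 504
18.1 [ 1.4  0.1 -0.1] [0.43309601 0.05386847 0.1346073 ]
```

View pics/f22.png

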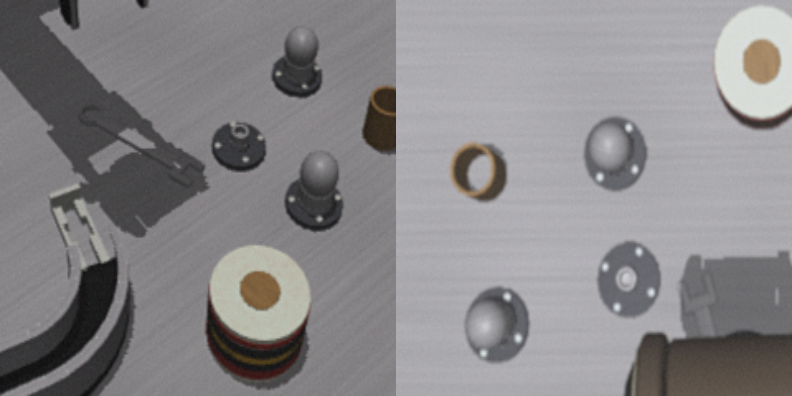

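The ball sits centred in its cup. Both cameras measure its centre at about 43–44 mm over the table, against 44.6 mm when seated. The track is empty, the bystanders are undisturbed and the arm is clear, so I'm handing in.

```bash
python3 -c "
from bench import arm
print(arm.hand_in())"
```

```text
the job is handed in; nothing more can be done
None
```

The steel ball is in the empty ball-sized cup, and I handed the job in at about 18 s of the 58 s allowed. I pushed it with shut fingers along the straight and round the bend until it dropped into the exit seat. I then gripped it there, lifted it straight out, lowered it into the cup until I felt light contact (about 4 N), and let go.

**Last checks:**
- **Ball in cup:** the scene and top cameras put its centre 43.3 and 44.1 mm over the table, where 44.6 mm is fully seated.
- **Surroundings:** the other two studs look undisturbed, the track is empty and the arm is clear of everything.
- **Forces:** the readings I took were all a few newtons.

**Disagreements:**
- **Fingertip height:** the wrist and scene cameras agreed that the shut fingertips sat about 42 mm above the reported tool point. I worked from the cameras, and the contact height at the cup fitted that.
- **Camera offset:** the cameras also differed by 2–4 mm sideways, so I centred the ball using positions measured relative to the cup.

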